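# Hang the blossom hoop and set the clear block in its lamp

### The arm

A 6-joint arm with a two-finger parallel gripper is mounted at the origin on the work surface. World frame = base frame: x ahead of the robot, y to its left, z up, the work surface at z = 0. Lengths are in m, angles in rad, forces in N, time in s.
With the tool pointing down it reaches from about 0.375 to 0.975 m from the base axis. Payload 3.8 kg.
Tool frame: the origin (TCP) lies between the finger pads; the fingertips stand 14 mm ahead of it and the grasp point (between the pads) lies 5 mm behind it (tip_reach is the distance from the TCP to the fingertips, in m); y points along the fingers, x is the direction in which the jaws open and shut, and the axes are right-handed (so a half turn about y gives the same grasp; the last joint's range is limited). The gripper opens to 85 mm and grips with 20 to 120 N. Pads are 22 mm wide; open, the fingers measure 114 mm over their backs; the gripper's body (76 mm by 85 mm) begins 54 mm behind the grasp point. The pads swing forward as they close: fully open they stand 13 mm farther back than shut.
Start: joints at [1.144, 0.264, 1.604, -0, 1.274, -0.037], TCP at [0.256, 0.624, 0.245] pointing down, gripper open.
Joint ranges: [-2.63, 2.63], [-0.94, 2.18], [0.31, 2.57], [-1.31, 4.45], [0, 2.66], [-2.55, 2.55]. Speed limits (rad/s): [2.57, 2.57, 3.14, 3.14, 3.14, 3.14].

### API

Orientations are given as a unit quaternion [w, x, y, z].
In Python, from plant import * gives the robot as it stands.
- The arm moves only by the tool jog_arm, never from a script. Its arguments are lists of equal length, an entry for each row: "xyz": the shift along the tool's x, y, z in mm, a list of three; "spin": the turn about the tool's y in rad. In form: {"xyz": [[tx, ty, tz], ...], "spin": [spin, ...]}. A call has 1 to 5 rows; each row is the pose to reach, as a shift and turn from the pose measured when the call began, along the tool's axes at that moment; what a row does not reach only later rows make up. A row lasts 1/8 s, in which the tool goes at most 62.5 mm and 10.7 degrees, less where a joint would pass 70% of its speed; a pose out of reach is approached as far as the arm can. A call with a gripper value outside its range is refused whole. "hand" is the finger opening in mm, from 0 to 85.4, set as the call begins (left out, the last holds). The fingers move at their own pace and stop on an object; "force" is the grip in N (left out, the last holds). Time passes only in rows, so rows that repeat a pose let the fingers close. It gives the time, the measured TCP pose, the force and the opening at its end, in the units of the state.
- observe(): the state, without advancing time (a new reading comes with each control period).
- snapshot(name): name is "scene" or "top" or "wrist"; returns the picture (480x640x3 uint8, blue, green, red); there is no depth.
- camera_info(name): a dict with "K" (3x3 intrinsics, pixels), "k1" (the pictures are not rectified: a ray, as slopes to the right and down, at radius r is drawn at 1 + k1 r^2 times it, then the intrinsics apply), "R" (3x3) and "t" (3): a world point X has camera coordinates R X + t; the wrist camera has in their place "T_tool_cam" (4x4, takes a point from camera to tool coordinates, whose origin is the TCP and whose axes are the tool frame's). Camera axes: x right, y down, z forward; pixel columns grow to the right and rows downward; lengths in m; the calibration is good to about 2 mm. A picture is of the moment at which its call begins: read the wrist's pose just before it. camera_info takes no time and is no camera call.
- sign_off(): hands the job in, once; it reports no verdict.
Trained networks look in the newest picture that a camera, given by its name, has taken for a name from the list of things; names that differ only in an ending like _2 or _b are one class to them, and where a whole thing is asked for, a point or a joint stands for the part that bears it (a point fixed in the world has none). Each returns a list of dicts, best first, with "confidence" (0 to 1); they miss things now and then, are a little off and sometimes report something else, mostly with a low value. They report only what shows in the picture. A call takes as long as a camera call. They do not tell look-alikes from the thing itself.
- regions_of(thing, camera): "region" (480x640 bool, what is visible of it) and "centre" ([column, row] in pixels, amid what is visible of it).
- place_of(thing, camera): "centre" ([column, row] in pixels: a listed point, or the origin of a listed thing).
The state is a dict: "t": time; "joint_positions": joint angles; "joint_vel": joint speeds; "joint_torque": joint torques, N m; "ee_pos": TCP position; "tool_rot": TCP orientation; "wrist_force": force on the tool from outside, world axes, zero at the start; "wrist_torque": the same for the moment, N m; "gripper_width": finger opening in m.
Only numpy, scipy, OpenCV 4.12 (cv2) and the standard library are available. Lean on these libraries where they do the work, as an engineer would, in place of code of your own. Each camera call takes 0.05 s, during which the arm holds its last target.

### The job

Set up the blossom display on the craft table: hang the wooden wreath hoop on the brass J-hook of the display stand, facing as the hook does, so that it hangs free and still. Also seat the clear flower block upright and fully down in the lamp's black socket with its clear faces square to the beam, so that the lamp shines through it; set both down gently without letting them fall, and leave the jars, the bottle and the pencils where they are.

Things in the scene. Friction and masses are not known exactly. Their poses are not given: they have to be found in the camera images.
- hoop_center (a point): Centre of the wreath hoop, a flat rigid wooden ring: outer diameter 180, inner 144 (rim 18 wide), 12 thick along its axis. Its x is the ring's axis; y and z lie in its plane. It starts leaning in the easel, own z pointing to the top of the rim, tilted 0.55 rad from vertical towards the easel's -x; lift it out along its own z.
- easel: Fixed dark steel easel on a wooden base 125 x 180. Origin on the table, below the hoop's lowest point, which is 30 up. The hoop leans to its -x, held between two 24 mm lips about 46 to either side of the middle and two prongs under the lower face ending 106 along the ring's plane from its lowest point: the upper third of the ring is free.
- hook_seat (a point): Top of the seat of the brass J-hook, 275 above the table; the inside of the rim rests here. Axes are the stand's: x is the way to thread the hoop on. Bar 10 thick; the free tip is 28 before the seat (-x) and rises 28 above it; behind, the bar climbs to 30 above the seat at x = 32 and runs to the post. Hung, the hoop's centre is 72 below this point, its axis along x (either way round).
- stand: The fixed display stand with the hook: origin on the table straight below the hook's seat, x from hook tip to post. Wooden post 22 square, 305 high, centred 78 behind (+x); wooden foot 130 x 150 x 16, from 20 to 150 behind the origin.
- socket (a point): Centre of the floor of the lamp's square black socket, 12 above the table. Inside 49 x 49, walls 5 thick and 23 high, top open. Axes are the lamp's: x is the beam, from the lens outwards. The lamp's head (68 across, top 90 above the table) ends 71 behind (-x of) this point.
- lamp: Fixed small white lamp with a foot 165 x 90 x 12; origin on the table, 30 behind the socket; x axis along the beam.
- block_center (a point): Centre (half-way up) of the clear acrylic block, 44 x 44 x 80 high, about 180 g, with a pink flower inside; stands upright on the table at the start. Its two clear faces look along its own +x and -x; the two sides along +y and -y are frosted white.
- hoop: The hoop's body, about 140 g; point and axes as hoop_center. Paper blossoms (look only) sit on the lower half; the upper half is bare. The top 30 mm of rim must stay free for the hook: grip across the 12 mm thickness 35 to 55 mm to one side of the top (along own y), tool tilted with the ring's plane.
- block: The clear block's body; origin at the centre of its underside, axes as block_center.
- jar_pink: Glass jar of pink petals, 72 across, 50 high. May stand where the block could have. Loose; leave it alone. Origin at the centre of its underside.
- jar_red: Glass jar of red petals, 72 across, 50 high. Loose; leave it alone. Origin at the centre of its underside.
- jar_green: Glass jar of green petals, 72 across, 50 high. Loose; leave it alone. Origin at the centre of its underside.
- bottle: Mint water bottle, 72 across, 240 high. Loose; leave it alone. Origin at the centre of its underside.
- pencils: Tumbler of pencils, 68 across, about 160 high. Loose; leave it alone. Origin at the centre of its underside.
Things that resemble listed ones, but are neither listed nor needed, are in the scene too. Of the things like the block, leave any that is purple; of the rest the smaller one is meant. Leave any red look-alike of the hoop alone.

How it is judged:
By the outcome, as a careful person would: the job done as asked, in the order asked, and still so for the second after the job is handed in, with the robot touching nothing.
It also fails if it takes over 61 s, if anything falls off the work surface, if the arm or the gripper's body presses on something with over 40 N, if the wrist force passes 120 N, or if a joint passes its speed limit or range.

## Working session

There is one attempt and no reset: what is moved stays moved. The work goes in short steps, Python scripts to look and compute and a tool call to move; the robot and the scene stay as the last step left them, time stands still between calls to the robot, and variables do not carry over. Pictures are saved under pics/ and viewed, and the job is handed in when it is done.

Besides the shell and the picture viewer there is one more tool, called after ">>>" by a JSON object that holds its "api" and its "payload". jog_arm: Moves the arm, as the interface text tells. Its arguments: {"type":"object","properties":{"xyz":{"type":"array","items":{"type":"array","items":{"type":"number"}}},"spin":{"type":"array","items":{"type":"number"}},"hand":{"type":"number"},"force":{"type":"number"}},"required":["xyz","spin"]}

```bash
ls; mkdir -p pics; python3 - <<'E'
from plant import *
import cv2
o=observe();print(o)
for n in ["scene","top","wrist"]:
    cv2.imwrite(f"pics/{n}0.png",snapshot(n)); print(n,camera_info(n))
E
```

```text
pics
{'t': 0.0, 'joint_positions': array([ 1.14411068e+00,  2.64760453e-01,  1.60540473e+00, -2.41230887e-05,
        1.27368364e+00, -3.69017051e-02]), 'joint_vel': array([ 5.47750051e-05,  1.73657291e-04,  1.37240634e-05,  1.56381859e-03,
       -6.88771455e-04,  1.08503893e-03]), 'joint_torque': array([-5.72364479e-04, -5.15130007e+01, -3.67301273e+01,  1.82837534e-04,
        1.31450026e-02,  2.95686164e-05]), 'ee_pos': array([0.25620817, 0.62371824, 0.24394047]), 'tool_rot': array([-0.58693649,  0.58778912,  0.39303161, -0.3943801 ]), 'wrist_force': array([-0.39274541,  0.82372012, -0.20241864]), 'wrist_torque': array([-0.03645599, -0.02707601, -0.03056067]), 'gripper_width': 0.08542418480417571}
scene {'K': array([[441.01751827,   0.        , 317.03710704],
       [  0.        , 441.01751827, 234.44500169],
       [  0.        ,   0.        ,   1.        ]]), 'k1': -0.06704827355284454, 'R': array([[ 0.48132409,  0.87628677,  0.02118078],
       [ 0.52723888, -0.27012706, -0.80563672],
       [-0.7002473 ,  0.39893969, -0.59203112]]), 't': array([-0.24656323, -0.11135792,  1.65
[... 253 characters left out ...]
],
       [-0.99535189, -0.01940952, -0.09432863],
       [ 0.09409679,  0.01253178, -0.99548418]]), 't': array([0.01977944, 0.54475434, 1.28037294])}
wrist {'K': array([[369.88950625,   0.        , 320.65426305],
       [  0.        , 369.88950625, 240.12315913],
       [  0.        ,   0.        ,   1.        ]]), 'k1': -0.0539511031605908, 'T_tool_cam': array([[ 9.99999961e-01,  1.43768487e-04, -2.37868342e-04,
         7.51012715e-04],
       [ 2.67905489e-04, -2.70701649e-01,  9.62663257e-01,
        -1.27284947e-01],
       [ 7.40092878e-05, -9.62663283e-01, -2.70701677e-01,
         6.95950668e-02],
       [ 0.00000000e+00,  0.00000000e+00,  0.00000000e+00,
         1.00000000e+00]])}
```

View pics/scene0.png

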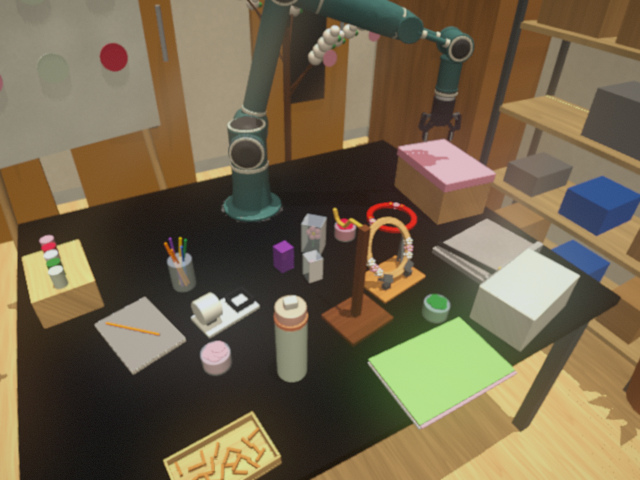

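View pics/top0.png

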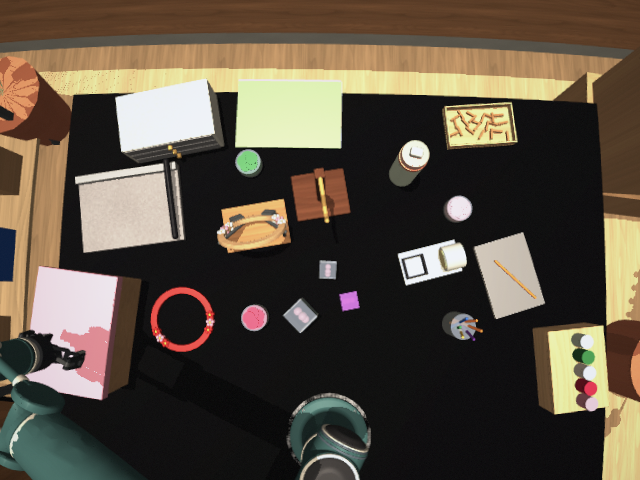

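View pics/wrist0.png

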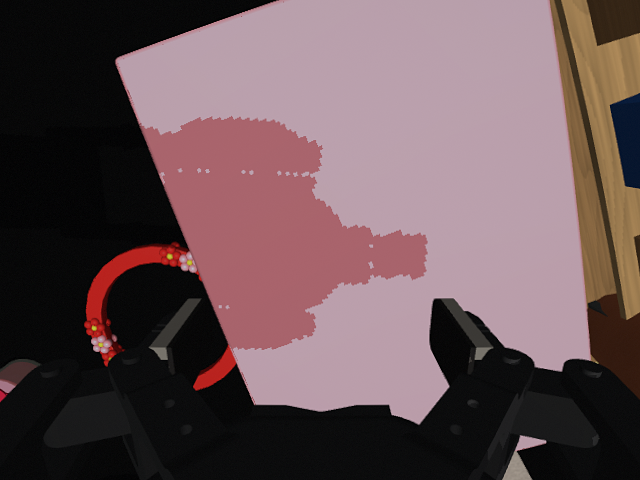

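```bash
cat > h.py <<'E'
from plant import *
import numpy as np, cv2
from scipy.spatial.transform import Rotation as Rn
from scipy.optimize import least_squares
def Rq(q): return Rn.from_quat([q[1],q[2],q[3],q[0]]).as_matrix()
def ext(name,o=None):
    c=camera_info(name)
    if name!="wrist": return c['K'],c['k1'],c['R'],c['t']
    o=o or observe(); T=np.eye(4);T[:3,:3]=Rq(o['tool_rot']);T[:3,3]=o['ee_pos']
    M=np.linalg.inv(T@c['T_tool_cam']); return c['K'],c['k1'],M[:3,:3],M[:3,3]
def ray(E,uv):
    K,k,R,t=E
    p=cv2.undistortPoints(np.array([[uv]],float),K,np.array([k,0,0,0.]))[0,0]
    return -R.T@t, R.T@np.array([p[0],p[1],1.])
def onz(E,uv,z):
    c,d=ray(E,uv); return c+d*(z-c[2])/d[2]
def proj(E,X):
    K,k,R,t=E; X=np.atleast_2d(X)
    return cv2.projectPoints(X,cv2.Rodrigues(R)[0],t,K,np.array([k,0,0,0.]))[0][:,0]
def tri(Es,uvs):
    A=np.zeros((3,3));b=np.zeros(3);rs=[ray(E,u) for E,u in zip(Es,uvs)]
    for c,d in rs:
        d=d/np.linalg.norm(d);P=np.eye(3)-np.outer(d,d);A+=P;b+=P@c
    X=np.linalg.solve(A,b)
    return X,[np.linalg.norm(np.cross(X-c,d/np.linalg.norm(d))) for c,d in rs]
E
python3 - <<'E'
from h import *
print(Rq(observe()['tool_rot']).round(3))
for n in ["top","scene"]:
    snapshot(n)
    for th in ["hoop_center","easel","hook_seat","stand","socket","lamp","block_center"]:
        r=place_of(th,n)
        print(n,th,[(np.round(x['centre'],1).tolist(),round(x['confidence'],2)) for x in r[:4]])
print(observe()['t'])
E
```

```text
[[ 0.38  -0.001 -0.925]
 [ 0.925 -0.002  0.38 ]
 [-0.002 -1.     0.   ]]
top hoop_center [([250.0, 228.0], 0.91)]
top easel [([254.9, 219.3], 0.64)]
top hook_seat []
top stand [([325.3, 222.5], 0.95)]
top socket [([415.1, 267.4], 0.81)]
top lamp [([420.8, 263.2], 0.58)]
top block_center [([348.3, 298.3], 0.7), ([300.8, 313.8], 0.57), ([248.4, 165.2], 0.27)]
scene hoop_center [([390.8, 217.9], 0.64)]
scene easel [([395.7, 286.0], 0.9)]
scene hook_seat [([341.0, 221.0], 0.71)]
scene stand [([336.6, 301.9], 0.65)]
scene socket [([237.9, 305.8], 0.58)]
scene lamp [([231.2, 309.1], 0.95)]
scene block_center [([315.2, 231.8], 0.95), ([281.2, 256.0], 0.94), ([311.0, 262.6], 0.83), ([216.2, 363.6], 0.36)]
0.95
```

```bash
python3 - <<'E'
from h import *
T=ext("top");S=ext("scene")
for n,a,b in [("hoop",(250,228),(390.8,217.9)),("socket",(415.1,267.4),(237.9,305.8)),("block",(328,269),(311,262.6)),("big",(300.8,313.8),(315.2,231.8)),("seat?",(322,187),(341,221)),]:
    X,e=tri([T,S],[a,b]);print(n,X.round(4),np.round(e,4))
for n,a,b in [("easel",(254.9,219.3),(395.7,286)),("stand",(325.3,222.5),(336.6,301.9)),("lamp",(420.8,263.2),(231.2,309.1))]:
    print(n,onz(T,a,0).round(4),onz(S,b,0).round(4))
im=cv2.imread("pics/top0.png")
cv2.imwrite("pics/top_c1.png",cv2.resize(im[140:260,200:370],None,fx=4.5,fy=4.5,interpolation=cv2.INTER_CUBIC))
im=cv2.imread("pics/scene0.png")
cv2.imwrite("pics/sc_c1.png",cv2.resize(im[190:350,290:450],None,fx=3.7,fy=3.7,interpolation=cv2.INTER_CUBIC))
E
```

```text
hoop [0.5503 0.2025 0.2106] [0.0053 0.0053]
socket [ 0.4699 -0.2325 -0.0017] [0.0017 0.0017]
block [0.458  0.0093 0.0548] [0.0011 0.0011]
big [0.3402 0.0825 0.0672] [0.0032 0.0032]
seat? [0.6223 0.0144 0.3051] [0.0152 0.0152]
easel [0.5962 0.2196 0.    ] [0.6122 0.213  0.    ]
stand [0.5908 0.0203 0.    ] [0.5871 0.0225 0.    ]
lamp [ 0.4812 -0.2498  0.    ] [ 0.4759 -0.2527  0.    ]
```

View pics/top_c1.png

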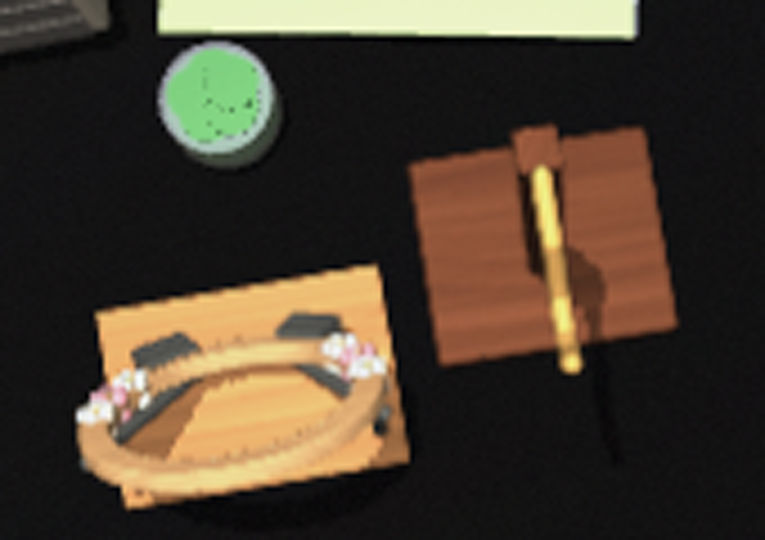

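View pics/sc_c1.png

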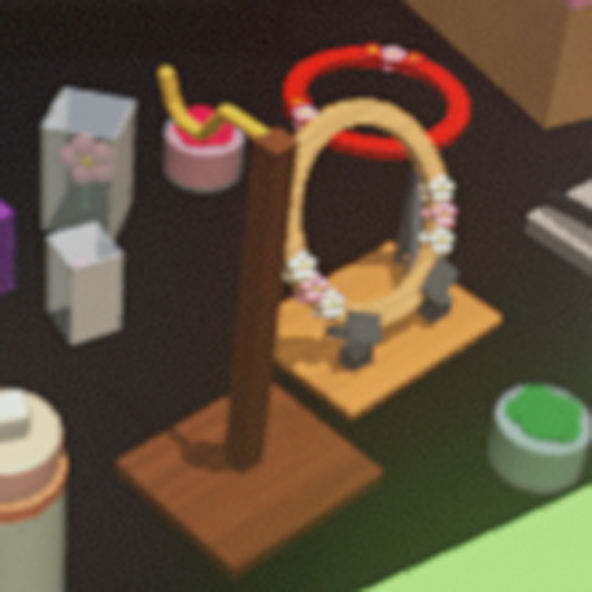

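```bash
cat > fit.py <<'E'
from h import *
T=ext("top");S=ext("scene")
def fit(pts,x0):
    # pts: (E, uv, localpoint)
    def f(p):
        c,s=np.cos(p[2]),np.sin(p[2]);r=[]
        for E,uv,l in pts:
            X=np.array([p[0]+c*l[0]-s*l[1],p[1]+s*l[0]+c*l[1],l[2]])
            r+=list(proj(E,X)[0]-uv)
        return np.array(r)
    q=least_squares(f,x0,loss='soft_l1');return q.x,f(q.x).reshape(-1,2)
if __name__=="__main__":
    t=lambda u,v:np.array([u/4.5+200,v/4.5+140]); s=lambda u,v:np.array([u/3.7+290,v/3.7+190])
    m=1e-3
    P=[(T,t(410,163),(150*m,75*m,.016)),(T,t(643,128),(150*m,-75*m,.016)),(T,t(677,325),(20*m,-75*m,.016)),(T,t(441,363),(20*m,75*m,.016)),
       (T,t(512,130),(89*m,11*m,.305)),(T,t(555,125),(89*m,-11*m,.305)),
       (S,s(382,470),(150*m,75*m,.016)),(S,s(235,572),(150*m,-75*m,.016)),(S,s(117,463),(20*m,-75*m,.016))]
    print(fit(P,[.55,.02,.15]))
    print([onz(T,t(*c),.01).round(4)[:2] for c in [(97,313),(377,265),(410,460),(128,508)]])
    for n in ["top","scene"]:
        snapshot(n); r=regions_of("hoop",n)
        print(n,[(x['confidence'],x['centre'],x['region'].sum()) for x in r])
        for i,x in enumerate(r[:3]): cv2.imwrite(f"pics/m_{n}{i}.png",x['region'].astype(np.uint8)*255)
E
python3 fit.py
```

```text
(array([0.58582201, 0.01968477, 0.18667087]), array([[-0.74845439, -0.32913977],
       [-0.06811054, -1.2994435 ],
       [ 0.33215463, -0.13997742],
       [-0.27543535,  0.30692825],
       [-0.2058206 , -0.47752054],
       [ 0.10301683, -1.00886974],
       [-0.1929937 , -0.65848382],
       [-0.79710607, -0.9898981 ],
       [-1.69685204, -1.03481859]]))
[array([0.621, 0.314]), array([0.6543, 0.1384]), array([0.5323, 0.1144]), array([0.4988, 0.2894])]
top [(0.8, [250.1, 240.8], np.int64(1045)), (0.66, [206.1, 327.8], np.int64(1334))]
scene [(0.95, [394.2, 206.0], np.int64(437)), (0.59, [404.5, 246.2], np.int64(820))]
```

```bash
cat > hoopfit.py <<'E'
from h import *
T=ext("top");S=ext("scene")
from scipy.optimize import minimize
F=4
def ringpose(p,tilt=.55):
    Rz=Rn.from_euler('z',p[3]).as_matrix(); Rt=Rn.from_euler('y',-tilt).as_matrix()
    return np.array(p[:3]),Rz@Rt
def rast(E,p,tilt=.55):
    c,R=ringpose(p,tilt); a=np.linspace(0,2*np.pi,90)
    im=np.zeros((480*F,640*F),np.uint8)
    circ=lambda r,x:np.round((proj(E,c+(R@np.array([x+0*a,r*np.sin(a),r*np.cos(a)])).T)+.5)*F).astype(np.int32)
    o1,o2,i1,i2=circ(.09,-.006),circ(.09,.006),circ(.072,-.006),circ(.072,.006)
    A=im.copy();cv2.fillPoly(A,[o1],1);cv2.fillPoly(A,[o2],1)
    for k in range(89):
        cv2.fillConvexPoly(A,cv2.convexHull(np.vstack([o1[k:k+2],o2[k:k+2]])),1)
    B=im.copy();C=im.copy();cv2.fillPoly(B,[i1],1);cv2.fillPoly(C,[i2],1)
    return (A>0)&~((B>0)&(C>0))
if __name__=="__main__":
    M=[]
    for n,b,h in [("top",(205,190,300,260),0),("scene",(350,200,430,280),0)]:
        im=cv2.imread(f"pics/{n}0.png");m=cv2.imread(f"pics/m_{n}{h if n=='top' else 1}.png",0)
        cv2.imwrite(f"pics/mm_{n}.png",cv2.resize(np.hstack([im[b[1]:b[3],b[0]:b[2]],cv2.merge([m]*3)[b[1]:b[3],b[0]:b[2]]]),None,fx=4,fy=4))
        M.append(cv2.resize(m,None,fx=F,fy=F,interpolation=cv2.INTER_LINEAR)>127)
    def cost(p):
        s=0
        for E,m in zip((T,S),M):
            r=rast(E,p);s+=1-(r&m).sum()/(r|m).sum()
        return s
    best=None
    for x0 in [(.53,.205,.107,.19),(.55,.205,.107,.19),(.54,.2,.107,.19)]:
        q=minimize(cost,x0,method='Nelder-Mead',options=dict(initial_simplex=np.array([x0]+[np.array(x0)+np.eye(4)[i]*[.01,.01,.01,.1] for i in range(4)]),xatol=1e-4,fatol=1e-4))
        print(q.x.round(4),q.fun)
        if best is None or q.fun<best.fun: best=q
    for n,E in (("top",T),("scene",S)):
        im=cv2.resize(cv2.imread(f"pics/{n}0.png"),None,fx=F,fy=F)
        cs,_=cv2.findContours(rast(E,best.x).astype(np.uint8),0+2,2);cv2.drawContours(im,cs,-1,(0,0,255),1)
        b=(205,190,300,260) if n=="top" else (350,190,450,290)
        cv2.imwrite(f"pics/fit_{n}.png",cv2.resize(im[b[1]*F:b[3]*F,b[0]*F:b[2]*F],None,fx=1.4,fy=1.4))
E
python3 hoopfit.py
```

```text
[0.5531 0.2116 0.1058 0.191 ] 0.46229518809924064
[0.5535 0.2118 0.106  0.1852] 0.46278829633717933
[0.5532 0.2116 0.1063 0.191 ] 0.4641075495518807
```

```bash
cd pics; python3 -c "
import cv2,numpy as np
a=cv2.imread('fit_top.png');b=cv2.imread('fit_scene.png');c=cv2.imread('mm_scene.png')
h=max(a.shape[0],b.shape[0]);P=lambda i:cv2.copyMakeBorder(i,0,h-i.shape[0],0,0,0)
x=np.hstack([P(a),P(b)]);cv2.imwrite('fit1.png',cv2.resize(x,(0,0),fx=.7,fy=.7));cv2.imwrite('mm1.png',c)"
```

```text
(no output)
```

View pics/fit1.png

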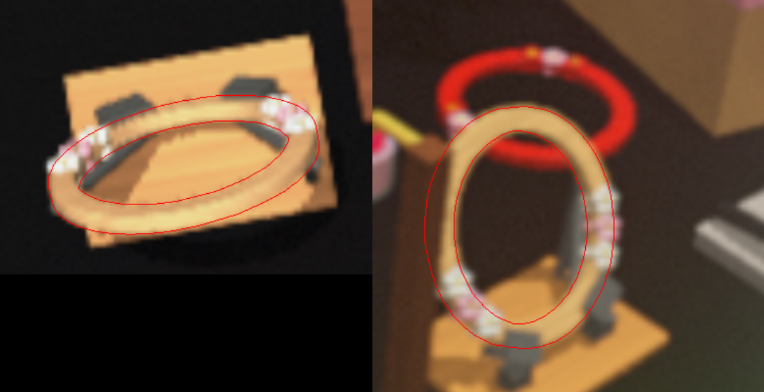

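View pics/mm1.png

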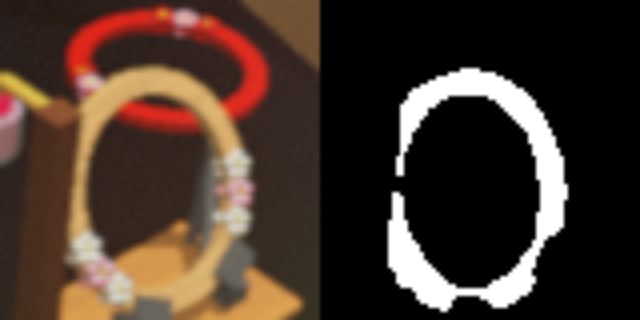

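```bash
cat >> h.py <<'E'
def go(x,y,z,yaw=None,o=None):
    o=o or observe();R=Rq(o['tool_rot']);d=R.T@(np.array([x,y,z])-o['ee_pos'])*1000
    y0=np.arctan2(R[1,0],R[0,0]); sp=0 if yaw is None else (y0-yaw+np.pi/2)%np.pi-np.pi/2
    print("t%.2f"%o['t'],"pos",o['ee_pos'].round(4),"yaw %.3f"%y0,"SHIFT",d.round(1),"spin %.3f"%sp,"q",o['joint_positions'].round(2),"w %.4f"%o['gripper_width'],"F",o['wrist_force'].round(1))
E
python3 -c "
from h import *
go(.511,.2525,.32,.19)"
```

```text
t1.15 pos [0.2565 0.6243 0.2453] yaw 1.181 SHIFT [-247.2  -74.7 -376.7] spin 0.991 q [ 1.14  0.26  1.6   0.    1.27 -0.04] w 0.0856 F [0.3 0.8 0.2]
```

>>> {"api": "jog_arm", "payload": {"xyz": [[-34,-20,-52],[-68,-40,-104],[-102,-60,-156],[-136,-75,-208],[-170,-75,-260]], "spin": [0.18,0.36,0.54,0.72,0.9]}}

```text
t: 1.78
ee_pos: [0.4287, 0.3747, 0.3221]
tool_rot: [0.701, -0.7, -0.098, 0.096]
wrist_force: [1.0, -0.2, 0.3]
gripper_width: 0.0852
```

```bash
python3 -c "
from h import *
go(.511,.2525,.32,.19)"
```

```text
t1.77 pos [0.4287 0.3747 0.3221] yaw 0.276 SHIFT [  45.9    2.1 -140. ] spin 0.086 q [ 0.67  0.02  1.74 -0.    1.38  0.4 ] w 0.0852 F [ 1.  -0.2  0.3]
```

>>> {"api": "jog_arm", "payload": {"xyz": [[15,0,-47],[30,1,-93],[46,2,-140],[46,2,-140]], "spin": [0.03,0.06,0.086,0.086]}}

```text
t: 2.28
ee_pos: [0.5126, 0.2498, 0.3201]
tool_rot: [0.705, -0.704, -0.067, 0.064]
wrist_force: [-0.6, 0.9, 0.2]
gripper_width: 0.0858
```

```bash
python3 -c "
from h import *
go(.511,.2525,.32,.19)
import pickle
o=observe();im=snapshot('wrist');cv2.imwrite('pics/w1.png',im)
E=ext('wrist',o);pickle.dump((o,E),open('w1.pkl','wb'))
from hoopfit import rast,F
j=cv2.resize(im,None,fx=F,fy=F);cs,_=cv2.findContours(rast(E,(.553,.2116,.106,.19)).astype(np.uint8),2,2);cv2.drawContours(j,cs,-1,(0,0,255),4)
cv2.imwrite('pics/w1f.png',cv2.resize(j,(800,600),interpolation=cv2.INTER_AREA))
"
```

```text
t2.27 pos [0.5126 0.2498 0.3201] yaw 0.185 SHIFT [-1.1  0.1  3. ] spin -0.005 q [0.41 0.03 1.74 0.   1.37 0.22] w 0.0858 F [-0.6  0.9  0.2]
```

View pics/w1f.png

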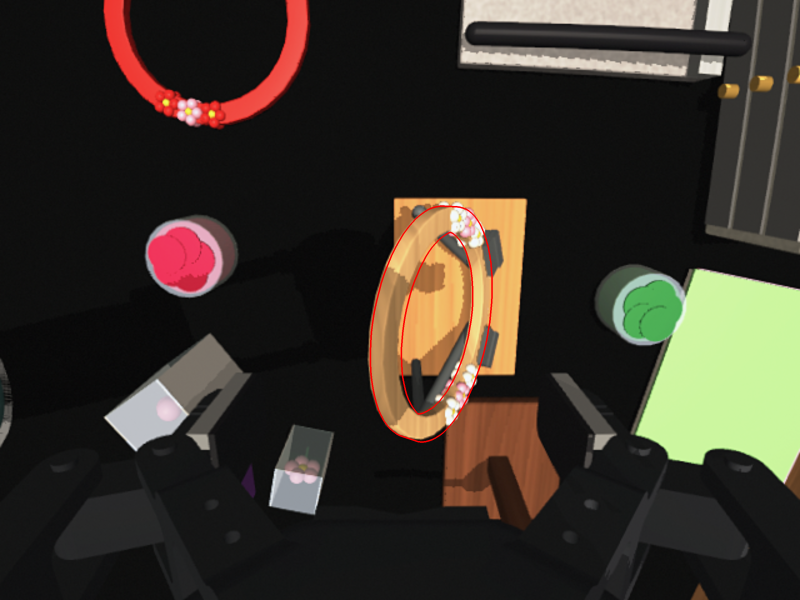

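>>> {"api": "jog_arm", "payload": {"xyz": [[-1,40,3],[-1,85,3],[-1,130,3],[-1,160,3],[-1,160,3]], "spin": [0,0,-0.005,-0.005,-0.005], "hand": 60, "force": 20}}

```text
t: 2.95
ee_pos: [0.5075, 0.2548, 0.157]
tool_rot: [0.704, -0.704, -0.067, 0.069]
wrist_force: [0.1, -0.5, 0.4]
gripper_width: 0.0602
```

```bash
cat > look.py <<'E'
from h import *
import sys,pickle
tag=sys.argv[1]; cams=sys.argv[2].split(',')
o=observe();out=[]
for c in cams:
    im=snapshot(c);cv2.imwrite(f'pics/{c}_{tag}.png',im)
pickle.dump(o,open(f'o_{tag}.pkl','wb'))
go(*o['ee_pos'],o=o)
E
python3 look.py g1 wrist,scene
```

```text
t2.95 pos [0.5075 0.2548 0.157 ] yaw 0.193 SHIFT [0. 0. 0.] spin 0.000 q [0.42 0.14 1.93 0.   1.08 0.23] w 0.0602 F [ 0.1 -0.5  0.4]
```

View pics/wrist_g1.png

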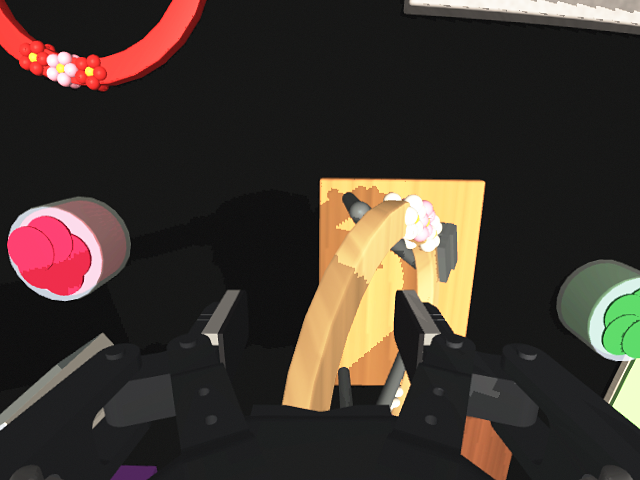

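View pics/scene_g1.png

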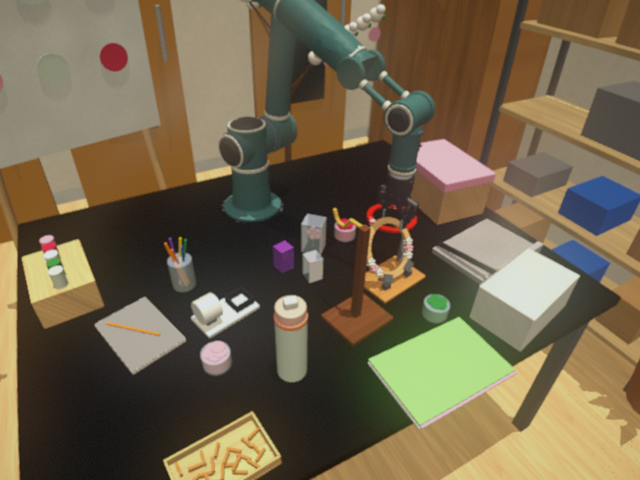

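```bash
python3 -c "
from h import *
for i in range(6):
    o=observe();print(o['t'],o['ee_pos'].round(4),o['joint_positions'].round(4),o['joint_vel'].round(3)); snapshot('wrist')
"
```

```text
3.05 [0.5106 0.2557 0.161 ] [4.1970e-01 1.3390e-01 1.9206e+00 1.8000e-03 1.0827e+00 2.2600e-01] [-0.007 -0.019 -0.029 -0.003 -0.004  0.001]
3.1 [0.5114 0.2558 0.162 ] [4.1930e-01 1.3310e-01 1.9195e+00 1.7000e-03 1.0825e+00 2.2600e-01] [-0.008 -0.011 -0.016  0.    -0.004  0.   ]
3.15 [0.5118 0.2557 0.1624] [4.1890e-01 1.3270e-01 1.9191e+00 1.6000e-03 1.0824e+00 2.2600e-01] [-0.005 -0.006 -0.003 -0.    -0.003 -0.001]
3.2 [0.5119 0.2555 0.1625] [4.1870e-01 1.3250e-01 1.9191e+00 1.6000e-03 1.0823e+00 2.2590e-01] [-0.004 -0.002  0.003 -0.001 -0.003 -0.001]
3.25 [0.5118 0.2553 0.1623] [4.1840e-01 1.3260e-01 1.9194e+00 1.6000e-03 1.0822e+00 2.2590e-01] [-0.003  0.003  0.006 -0.001 -0.002 -0.001]
3.3 [0.5116 0.2551 0.162 ] [4.1830e-01 1.3270e-01 1.9199e+00 1.5000e-03 1.0821e+00 2.2590e-01] [-0.003  0.004  0.008  0.001 -0.002 -0.   ]
```

>>> {"api": "jog_arm", "payload": {"xyz": [[0,3,0],[0,5,0],[0,5,0],[0,5,0]], "spin": [0,0,0,0], "hand": 26}}

```text
t: 3.85
ee_pos: [0.5123, 0.2552, 0.1581]
tool_rot: [0.705, -0.702, -0.07, 0.065]
wrist_force: [-1.7, -0.3, 6.2]
gripper_width: 0.0265
```

```bash
python3 look.py g2 wrist
```

```text
t3.85 pos [0.5123 0.2552 0.1581] yaw 0.191 SHIFT [0. 0. 0.] spin 0.000 q [0.42 0.14 1.92 0.   1.07 0.23] w 0.0265 F [-1.7 -0.3  6.2]
```

View pics/wrist_g2.png

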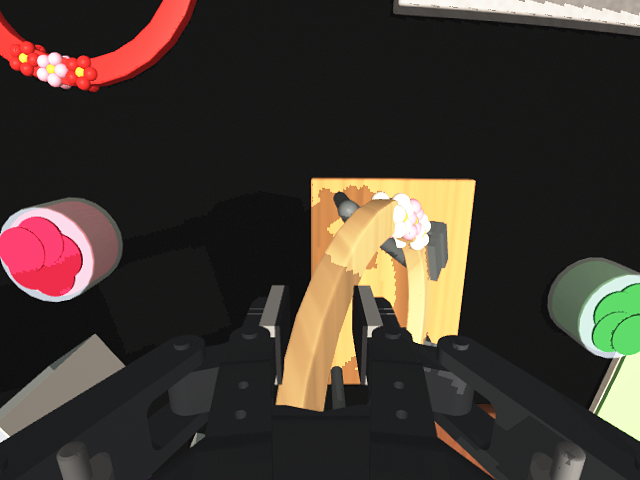

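>>> {"api": "jog_arm", "payload": {"xyz": [[0,-5,0],[0,-9,0],[0,-9,0],[0,-9,0]], "spin": [0,0,0,0], "hand": 22}}

```text
t: 4.4
ee_pos: [0.513, 0.2552, 0.1675]
tool_rot: [0.705, -0.702, -0.07, 0.064]
wrist_force: [3.6, -1.5, 0.5]
gripper_width: 0.0237
```

```bash
python3 look.py g3 wrist
```

```text
t4.40 pos [0.513  0.2552 0.1675] yaw 0.190 SHIFT [0. 0. 0.] spin 0.000 q [0.42 0.13 1.91 0.   1.09 0.23] w 0.0237 F [ 3.6 -1.5  0.5]
```

View pics/wrist_g3.png

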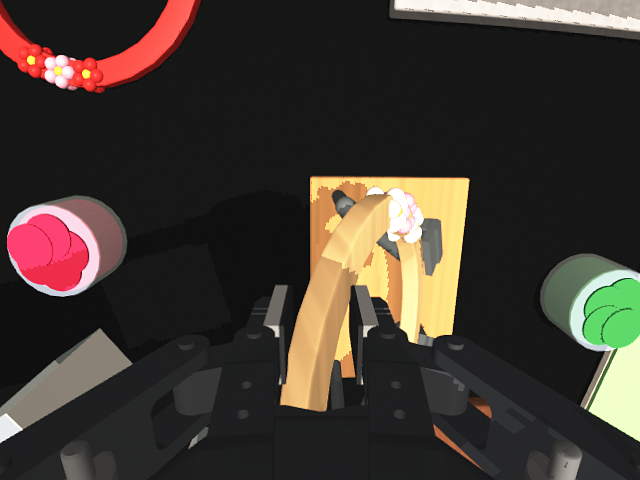

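>>> {"api": "jog_arm", "payload": {"xyz": [[0,0,0],[-4,-7,0],[-8,-13,0],[-12,-20,0],[-16,-26,0]], "spin": [0,0,0,0,0], "hand": 15, "force": 25}}

```text
t: 5.08
ee_pos: [0.4989, 0.2536, 0.1944]
tool_rot: [0.706, -0.701, -0.072, 0.062]
wrist_force: [7.5, 3.3, -1.8]
gripper_width: 0.02
```

```bash
python3 look.py g4 wrist,scene; cd pics; python3 -c "
import cv2
a=cv2.imread('scene_g4.png');cv2.imwrite('sc4.png',cv2.resize(a[150:330,300:500],None,fx=3.3,fy=3.3,interpolation=2))"
```

```text
t5.08 pos [0.4989 0.2536 0.1944] yaw 0.190 SHIFT [0. 0. 0.] spin 0.000 q [0.42 0.07 1.92 0.   1.13 0.23] w 0.0200 F [ 7.5  3.3 -1.8]
```

View pics/wrist_g4.png

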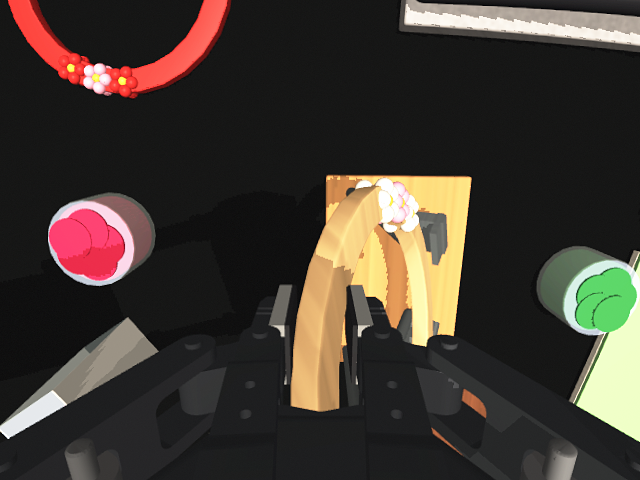

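View pics/sc4.png

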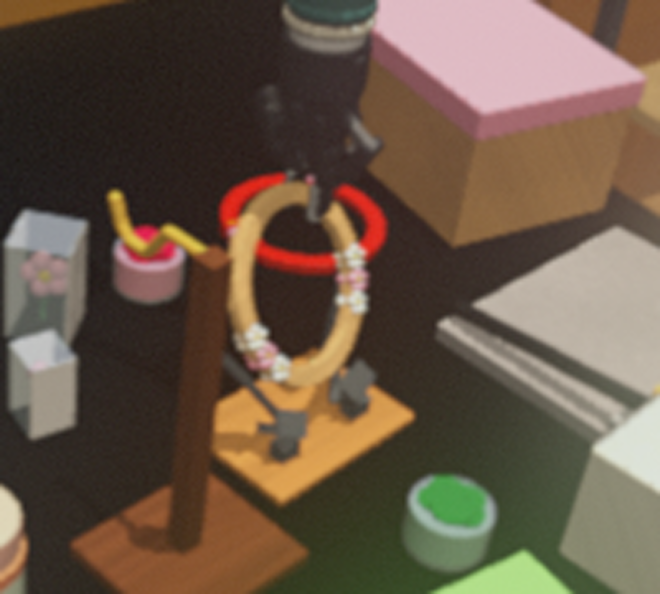

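>>> {"api": "jog_arm", "payload": {"xyz": [[2,-8,0],[6,-16,0],[12,-24,0],[20,-32,0],[30,-40,0]], "spin": [0,0,0,0,0]}}

```text
t: 5.8
ee_pos: [0.5277, 0.2587, 0.2361]
tool_rot: [0.706, -0.702, -0.072, 0.063]
wrist_force: [-0.2, 0.1, -0.0]
gripper_width: 0.0151
```

```bash
python3 look.py g5 wrist,scene; cd pics; python3 -c "
import cv2
a=cv2.imread('scene_g5.png');cv2.imwrite('sc5.png',cv2.resize(a[150:330,300:500],None,fx=3.3,fy=3.3,interpolation=2))"
```

```text
t5.80 pos [0.5277 0.2587 0.2361] yaw 0.191 SHIFT [0. 0. 0.] spin 0.000 q [0.41 0.1  1.82 0.   1.21 0.22] w 0.0151 F [-0.2  0.1 -0. ]
```

View pics/wrist_g5.png

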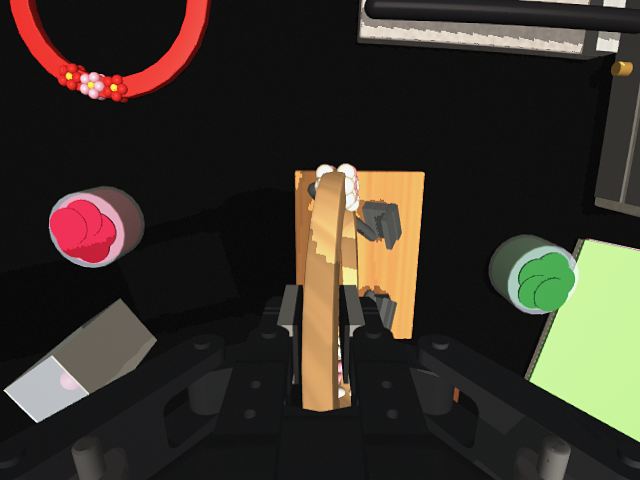

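View pics/sc5.png

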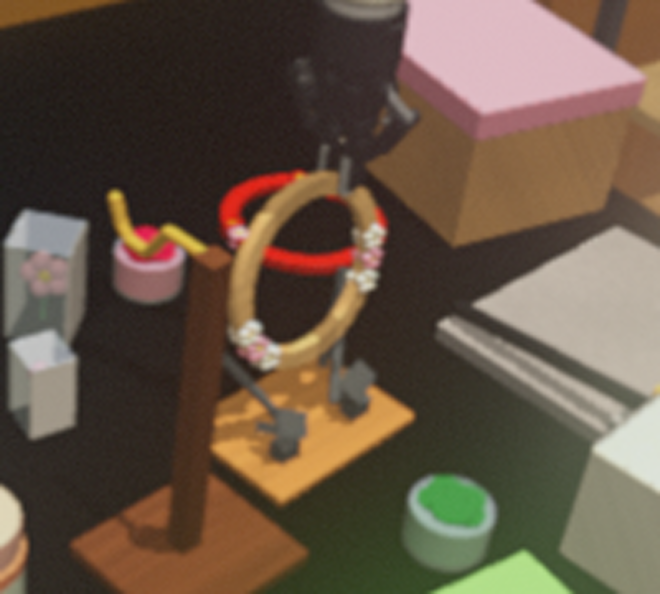

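>>> {"api": "jog_arm", "payload": {"xyz": [[0,-5,0],[0,-20,0],[0,-40,0],[0,-60,0],[0,-60,0]], "spin": [0,0,0,0,0], "hand": 6, "force": 45}}

```text
t: 6.52
ee_pos: [0.5296, 0.2594, 0.3011]
tool_rot: [0.707, -0.701, -0.075, 0.06]
wrist_force: [-0.2, 0.5, 0.5]
gripper_width: 0.0061
```

```bash
python3 look.py g6 wrist,scene,top; cd pics; python3 -c "
import cv2
a=cv2.imread('scene_g6.png');cv2.imwrite('sc6.png',cv2.resize(a[110:290,300:500],None,fx=3.3,fy=3.3,interpolation=2))"
```

```text
t6.53 pos [0.5296 0.2594 0.3011] yaw 0.191 SHIFT [0. 0. 0.] spin 0.000 q [0.41 0.06 1.74 0.   1.32 0.22] w 0.0061 F [-0.2  0.5  0.5]
```

View pics/wrist_g6.png

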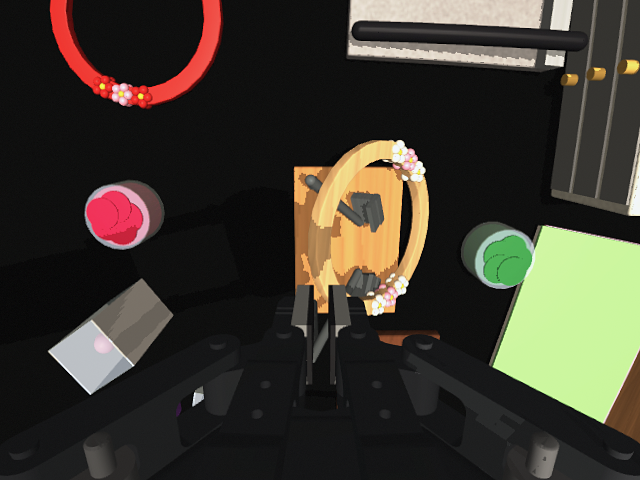

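View pics/sc6.png

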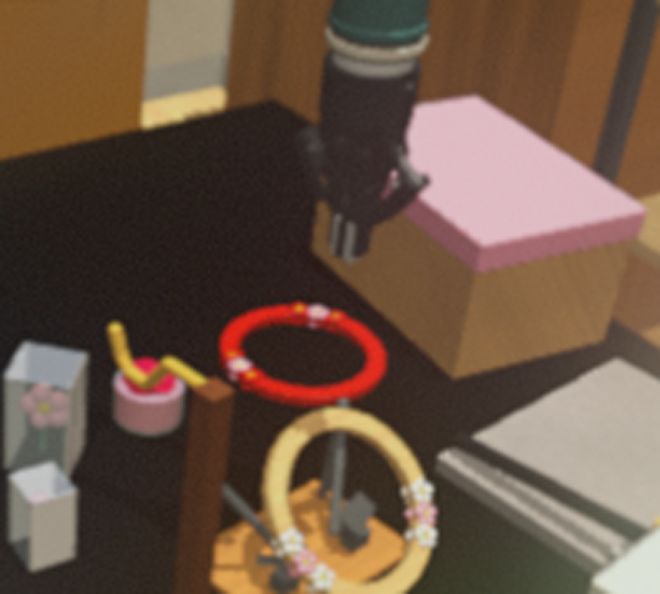

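>>> {"api": "jog_arm", "payload": {"xyz": [[0,-30,0],[0,-40,0],[0,-40,0]], "spin": [0,0,0], "hand": 60}}

```text
t: 7.05
ee_pos: [0.5276, 0.2583, 0.3373]
tool_rot: [0.707, -0.701, -0.073, 0.061]
wrist_force: [0.3, -0.4, -0.5]
gripper_width: 0.0596
```

```bash
python3 look.py g7 wrist,scene,top; cd pics; python3 -c "
import cv2
a=cv2.imread('scene_g7.png');cv2.imwrite('sc7.png',cv2.resize(a[170:330,310:470],None,fx=3.7,fy=3.7,interpolation=2))
a=cv2.imread('top_g7.png');cv2.imwrite('t7.png',cv2.resize(a[150:290,180:360],None,fx=4.2,fy=4.2,interpolation=2))"
```

```text
t7.05 pos [0.5276 0.2583 0.3373] yaw 0.191 SHIFT [0. 0. 0.] spin 0.000 q [0.41 0.04 1.69 0.   1.39 0.22] w 0.0596 F [ 0.3 -0.4 -0.5]
```

View pics/wrist_g7.png

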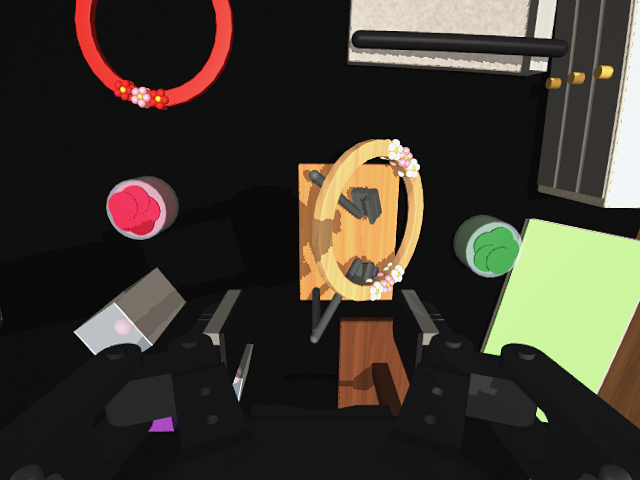

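View pics/sc7.png

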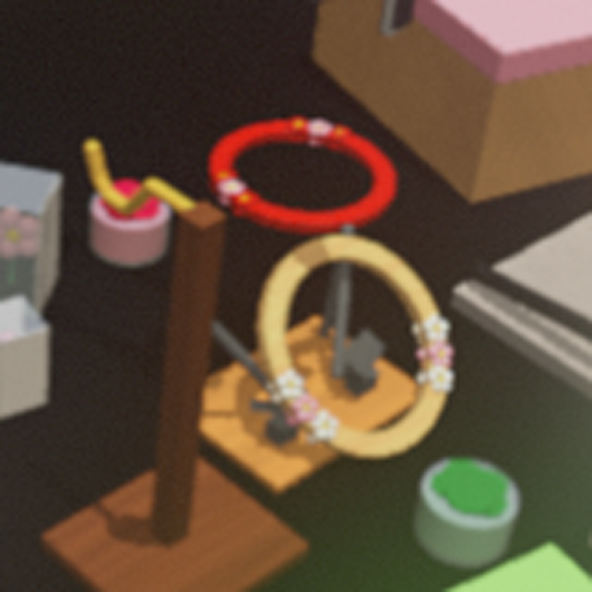

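View pics/t7.png

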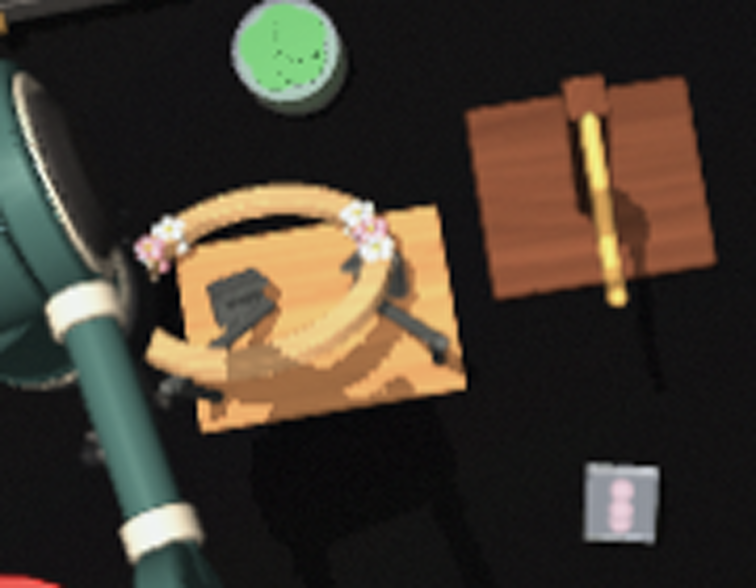

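```bash
cat > hf2.py <<'E'
from hoopfit import *
import pickle,sys
def run(tag,x0,cams=("wrist","scene")):
    o=observe();M=[];Es=[];ims=[]
    for c in cams:
        im=snapshot(c);ims.append(im);r=regions_of("hoop",c);Es.append(ext(c,o) if c=="wrist" else ext(c))
        pr=rast(Es[-1],x0[:4],x0[4])[::F,::F]
        k=max(r,key=lambda x:(x['region']&pr).sum()); print(c,len(r),k['confidence'],k['region'].sum())
        M.append(cv2.resize(k['region'].astype(np.uint8)*255,None,fx=F,fy=F,interpolation=cv2.INTER_LINEAR)>127)
    def cost(p):
        s=0
        for E,m in zip(Es,M):
            r=rast(E,p[:4],p[4]);s+=1-(r&m).sum()/max(1,(r|m).sum())
        return s
    st=np.array([.015,.015,.015,.15,.15]);x=np.array(x0,float)
    for it in range(3):
        q=minimize(cost,x,method='Nelder-Mead',options=dict(initial_simplex=np.array([x]+[x+np.eye(5)[i]*st for i in range(5)]),xatol=1e-4,fatol=1e-4));x=q.x;st=-st*.6
    print(q.x.round(4),q.fun,"low z",q.x[2]-.09*np.cos(q.x[4])-.006*abs(np.sin(q.x[4])))
    V=[]
    for im,E in zip(ims,Es):
        j=cv2.resize(im,None,fx=F,fy=F);cs,_=cv2.findContours(rast(E,q.x[:4],q.x[4]).astype(np.uint8),2,2);cv2.drawContours(j,cs,-1,(0,0,255),2)
        b=np.vstack([c[:,0] for c in cs]);lo=np.maximum(b.min(0)-60,0);hi=b.max(0)+60
        j=j[lo[1]:hi[1],lo[0]:hi[0]];f=390/max(j.shape[:2]);j=cv2.resize(j,None,fx=f,fy=f,interpolation=cv2.INTER_AREA);V.append(cv2.copyMakeBorder(j,0,400-j.shape[0],0,400-j.shape[1],0))
    cv2.imwrite(f"pics/hf_{tag}.png",np.hstack(V));return q.x
if __name__=="__main__": run(sys.argv[1],[float(v) for v in sys.argv[2].split(',')],tuple(sys.argv[3].split(',')) if len(sys.argv)>3 else ("wrist","scene"))
E
python3 hf2.py a .56,.2116,.09,.19,.7
```

```text
wrist 2 0.86 7366
scene 3 0.71 1039
[0.595  0.2505 0.0624 0.1767 0.8397] 0.19578133367069794 low z -0.0021669753010618064
```

View pics/hf_a.png

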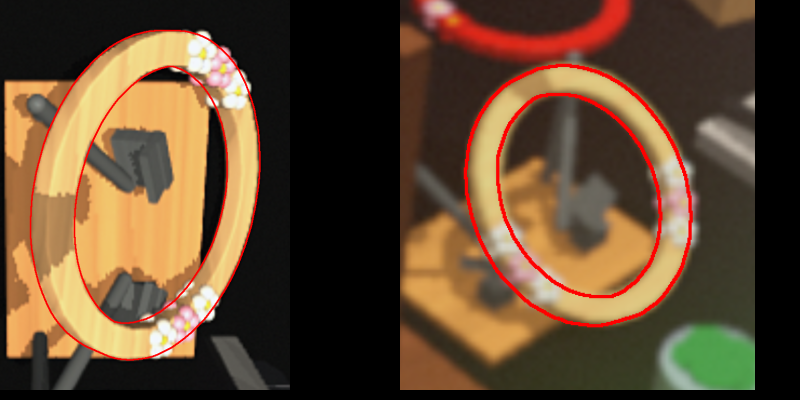

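```bash
python3 -c "
from h import *
import pickle
o=pickle.load(open('o_g7.pkl','rb'));E=ext('wrist',o)
for uv in [(313,340),(315,175),(318,292)]: print(onz(E,uv,.115).round(4))
from hoopfit import ringpose
c,R=ringpose([.595,.2505,.0624,.1767],.84)
for y in (.048,-.048,.042): print(c+R@[0,y,np.sqrt(.081**2-y*y)])
p=c+R@[0,.046,np.sqrt(.081**2-.046**2)]
go(p[0],p[1],p[2]+.006,.177)
"
```

```text
[0.5489 0.1225 0.115 ]
[0.5188 0.2934 0.115 ]
[0.5438 0.1778 0.115 ]
[0.53873422 0.28921228 0.10594907]
[0.55560929 0.19470708 0.10594907]
[0.53684595 0.2827802  0.10862873]
t7.40 pos [0.527  0.2581 0.3361] yaw 0.191 SHIFT [ 13.  223.5  25.1] spin 0.014 q [0.41 0.04 1.69 0.   1.39 0.22] w 0.0597 F [ 0.4 -0.7 -0.5]
```

```bash
python3 -c "
from h import *
from hoopfit import ringpose
c,R=ringpose([.595,.2505,.0624,.1767],.84)
p=c+R@[0,-.047,np.sqrt(.081**2-.047**2)];print(p)
go(p[0],p[1],p[2]+.006,.177)
"
```

```text
[0.55490278 0.19559674 0.10643232]
t7.40 pos [0.527  0.2581 0.3361] yaw 0.191 SHIFT [ 12.2 223.5 -67.9] spin 0.014 q [0.41 0.04 1.69 0.   1.39 0.22] w 0.0597 F [ 0.4 -0.7 -0.5]
```

>>> {"api": "jog_arm", "payload": {"xyz": [[6,0,-40],[12,50,-68],[12,100,-68],[12,140,-68],[12,170,-68]], "spin": [0.01,0.014,0.014,0.014,0.014]}}

```text
t: 8.02
ee_pos: [0.5528, 0.1944, 0.1632]
tool_rot: [0.707, -0.702, -0.066, 0.058]
wrist_force: [0.8, 0.7, 0.3]
gripper_width: 0.0597
```

```bash
python3 look.py g8 wrist; python3 -c "
from h import *
go(.555,.1956,.112,.177)"
```

```text
t8.03 pos [0.5528 0.1944 0.1632] yaw 0.176 SHIFT [0. 0. 0.] spin 0.000 q [0.29 0.15 1.89 0.   1.08 0.12] w 0.0597 F [0.8 0.7 0.3]
t8.07 pos [0.5505 0.1938 0.1591] yaw 0.176 SHIFT [ 4.5 47.1  0.8] spin -0.001 q [0.29 0.16 1.9  0.   1.08 0.12] w 0.0601 F [-1.6 -1.2 -2. ]
```

View pics/wrist_g8.png

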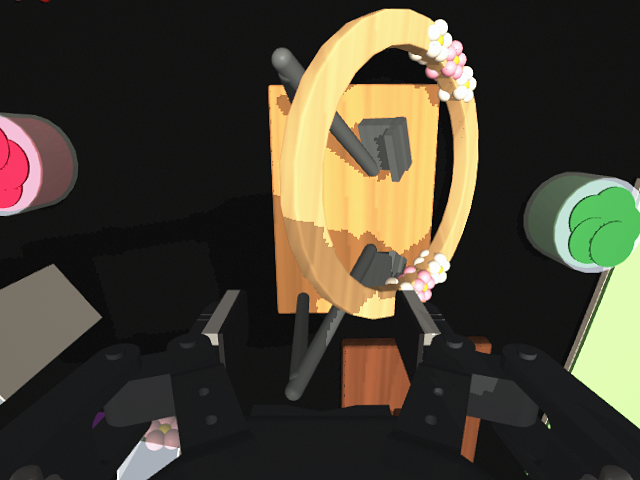

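>>> {"api": "jog_arm", "payload": {"xyz": [[4,15,1],[4,30,1],[4,44,1],[4,47,1],[4,47,1]], "spin": [0,0,0,0,0]}}

```text
t: 8.7
ee_pos: [0.5546, 0.1958, 0.1123]
tool_rot: [0.706, -0.703, -0.064, 0.06]
wrist_force: [-0.1, 0.2, 1.0]
gripper_width: 0.0603
```

```bash
python3 look.py g9 wrist; python3 -c "
from h import *
snapshot('wrist');snapshot('wrist');snapshot('wrist')
go(.555,.1956,.112,.177)"
```

```text
t8.70 pos [0.5546 0.1958 0.1123] yaw 0.176 SHIFT [0. 0. 0.] spin 0.000 q [0.29 0.21 1.92 0.   1.   0.12] w 0.0603 F [-0.1  0.2  1. ]
t8.90 pos [0.555  0.1959 0.1129] yaw 0.176 SHIFT [-0.1  0.9 -0.3] spin -0.001 q [0.29 0.21 1.92 0.   1.   0.12] w 0.0603 F [-0.4  0.3 -0.1]
```

View pics/wrist_g9.png

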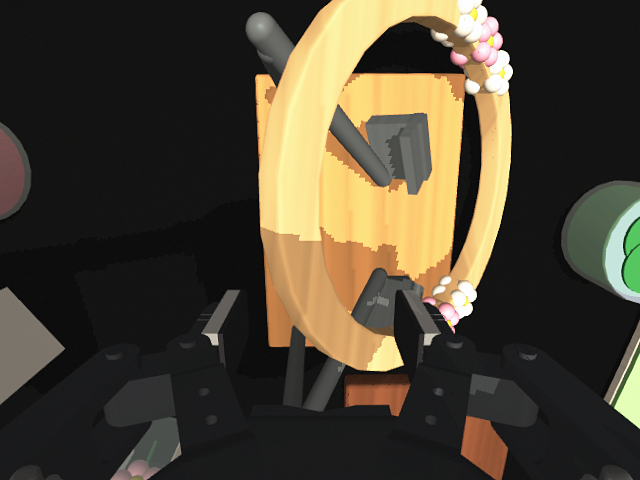

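>>> {"api": "jog_arm", "payload": {"xyz": [[-1,-2,5],[-1,-2,5],[-1,-2,5],[-1,-2,5]], "spin": [0,0,0,0], "hand": 25, "force": 20}}

```text
t: 9.4
ee_pos: [0.5547, 0.2013, 0.1161]
tool_rot: [0.707, -0.702, -0.066, 0.059]
wrist_force: [3.4, 2.4, 2.7]
gripper_width: 0.0254
```

```bash
python3 look.py g10 wrist
```

```text
t9.40 pos [0.5547 0.2013 0.1161] yaw 0.177 SHIFT [0. 0. 0.] spin 0.000 q [0.3  0.21 1.92 0.   1.   0.12] w 0.0254 F [3.4 2.4 2.7]
```

View pics/wrist_g10.png

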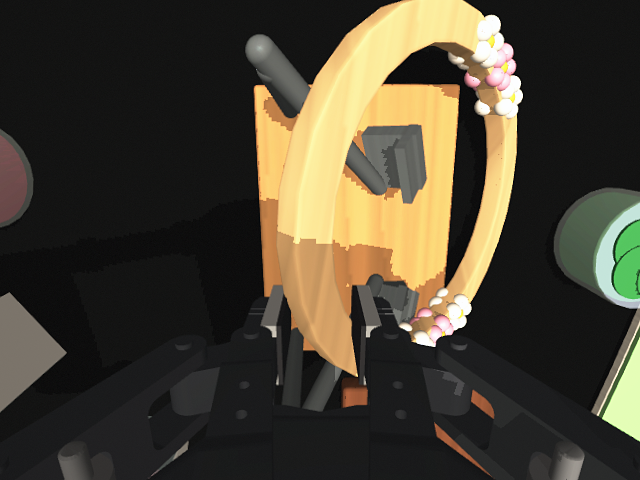

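>>> {"api": "jog_arm", "payload": {"xyz": [[0,0,0],[0,0,0],[0,0,0]], "spin": [0,0,0], "hand": 5, "force": 25}}

```text
t: 9.82
ee_pos: [0.5551, 0.2015, 0.1163]
tool_rot: [0.707, -0.702, -0.066, 0.058]
wrist_force: [3.8, 4.0, 2.5]
gripper_width: 0.0242
```

```bash
python3 look.py g11 wrist,scene;cd pics; python3 -c "
import cv2,numpy as np
a=cv2.imread('scene_g11.png');b=cv2.imread('wrist_g11.png')
cv2.imwrite('sc11.png',np.hstack([cv2.resize(a[170:330,310:470],(400,400),interpolation=2),cv2.resize(b[:,100:580],(400,400))]))"
```

```text
t9.82 pos [0.5551 0.2015 0.1163] yaw 0.177 SHIFT [0. 0. 0.] spin 0.000 q [0.3  0.21 1.92 0.   1.   0.12] w 0.0242 F [3.8 4.  2.5]
```

View pics/sc11.png

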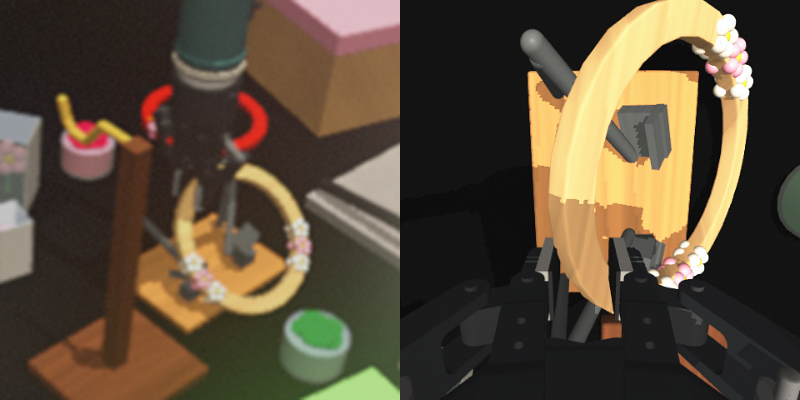

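>>> {"api": "jog_arm", "payload": {"xyz": [[2,-4,0],[6,-9,0],[11,-15,0],[16,-21,0],[20,-27,0]], "spin": [0,0,0,0,0]}}

```text
t: 10.55
ee_pos: [0.574, 0.2045, 0.1431]
tool_rot: [0.707, -0.702, -0.066, 0.059]
wrist_force: [-0.1, -0.1, -1.9]
gripper_width: 0.019
```

```bash
python3 look.py g12 wrist,scene;cd pics; python3 -c "
import cv2,numpy as np
a=cv2.imread('scene_g12.png');b=cv2.imread('wrist_g12.png')
cv2.imwrite('sc12.png',np.hstack([cv2.resize(a[170:330,310:470],(400,400),interpolation=2),cv2.resize(b[:,100:580],(400,400))]))"
```

```text
t10.55 pos [0.574  0.2045 0.1431] yaw 0.176 SHIFT [0. 0. 0.] spin 0.000 q [0.3  0.22 1.86 0.   1.06 0.12] w 0.0190 F [-0.1 -0.1 -1.9]
```

View pics/sc12.png

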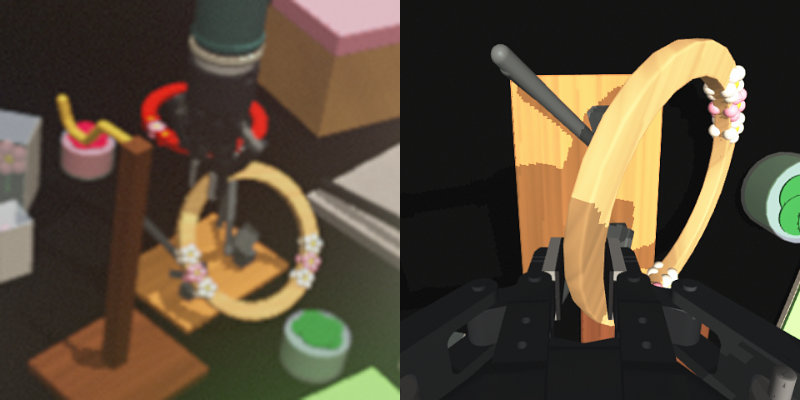

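>>> {"api": "jog_arm", "payload": {"xyz": [[4,-5,0],[8,-9,0],[12,-13,0],[14,-15,0],[14,-15,0]], "spin": [0,0,0,0,0]}}

```text
t: 11.28
ee_pos: [0.5891, 0.2073, 0.1596]
tool_rot: [0.707, -0.702, -0.067, 0.058]
wrist_force: [0.0, 0.2, -0.6]
gripper_width: 0.0193
```

```bash
python3 look.py g13 wrist,scene;cd pics; python3 -c "
import cv2,numpy as np
a=cv2.imread('scene_g13.png');b=cv2.imread('wrist_g13.png')
cv2.imwrite('sc13.png',np.hstack([cv2.resize(a[170:330,310:470],(400,400),interpolation=2),cv2.resize(b[:,100:580],(400,400))]))"
```

```text
t11.28 pos [0.5891 0.2073 0.1596] yaw 0.176 SHIFT [0. 0. 0.] spin 0.000 q [0.3  0.23 1.81 0.   1.09 0.12] w 0.0193 F [ 0.   0.2 -0.6]
```

View pics/sc13.png

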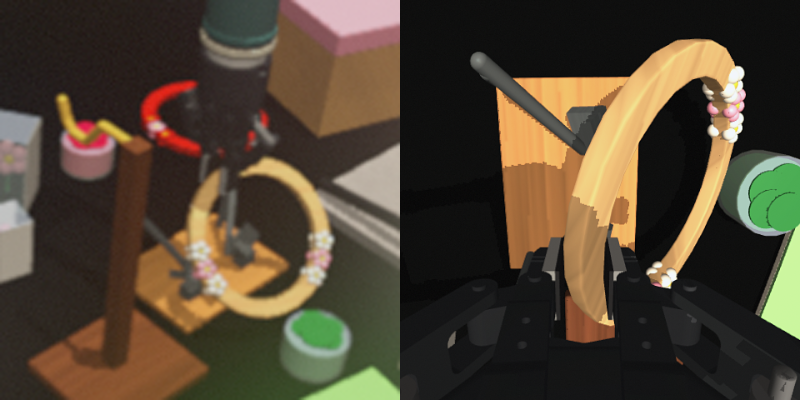

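```bash
python3 hf2.py b .62,.245,.11,.17,.6
```

```text
wrist 2 0.85 28098
scene 2 0.94 1076
[ 0.6399  0.2373  0.0958 -0.0819  0.7243] 0.3336531626204221 low z 0.0243727495557275
```

View pics/hf_b.png

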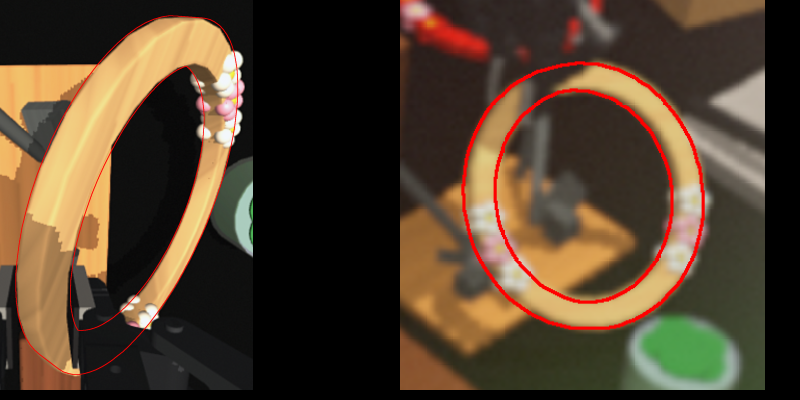

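```bash
python3 -c "
from h import *
go(.4963,.1669,.222,.447)"
```

```text
t11.57 pos [0.5886 0.2072 0.1592] yaw 0.176 SHIFT [-97.1 -64.2 -23.1] spin -0.271 q [0.3  0.23 1.81 0.   1.09 0.12] w 0.0193 F [ 0.5 -1.5 -1. ]
```

>>> {"api": "jog_arm", "payload": {"xyz": [[0,-15,0],[0,-35,0],[-10,-55,-3],[-25,-64,-7],[-42,-64,-11]], "spin": [0,0,-0.04,-0.09,-0.14], "force": 30}}

```text
t: 12.2
ee_pos: [0.5497, 0.1888, 0.2264]
tool_rot: [0.7, -0.696, -0.118, 0.106]
wrist_force: [-0.8, -0.2, -0.9]
gripper_width: 0.0187
```

```bash
python3 -c "
from h import *
go(.4963,.1669,.222,.447)"
```

```text
t12.20 pos [0.5497 0.1888 0.2264] yaw 0.318 SHIFT [-57.7   3.3  -4.1] spin -0.129 q [ 0.29  0.09  1.84  0.    1.19 -0.03] w 0.0187 F [-0.8 -0.2 -0.9]
```

>>> {"api": "jog_arm", "payload": {"xyz": [[-15,0,-1],[-30,0,-2],[-45,0,-3],[-57,0,-4],[-57,0,-4]], "spin": [-0.03,-0.06,-0.1,-0.129,-0.129]}}

```text
t: 12.82
ee_pos: [0.4962, 0.1669, 0.2254]
tool_rot: [0.691, -0.688, -0.163, 0.15]
wrist_force: [0.8, 0.5, -1.1]
gripper_width: 0.0191
```

```bash
python3 hf2.py c .55,.21,.15,.19,.7
```

```text
wrist 1 0.6 28346
scene 2 0.8 973
[0.5382 0.2101 0.1631 0.1961 0.7308] 0.44021483556815144 low z 0.09207686543712608
```

View pics/hf_c.png

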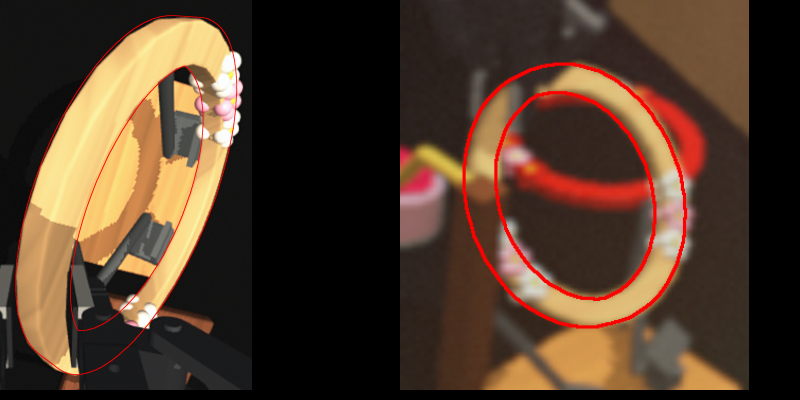

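```bash
python3 -c "
from h import *
go(.6017,.19,.26,-1.15)"
```

```text
t13.03 pos [0.4973 0.1673 0.2255] yaw 0.447 SHIFT [104.6 -32.6 -24.6] spin -1.545 q [ 0.27 -0.02  1.96  0.    1.18 -0.17] w 0.0188 F [ 0.6  0.2 -1.1]
```

>>> {"api": "jog_arm", "payload": {"xyz": [[0,-12,0],[5,-28,0],[15,-42,0],[27,-45,0],[39,-45,0]], "spin": [0.0,0.05,0.15,0.27,0.4]}}

```text
t: 13.65
ee_pos: [0.533, 0.1842, 0.2729]
tool_rot: [0.71, -0.703, -0.022, 0.008]
wrist_force: [-0.3, 0.3, -1.8]
gripper_width: 0.0186
```

```bash
python3 -c "
from h import *
go(.60,.22,.27,-1.15)"
```

```text
t13.65 pos [0.533  0.1842 0.2729] yaw 0.043 SHIFT [68.4  4.6 32.9] spin 1.193 q [0.29 0.02 1.83 0.   1.27 0.24] w 0.0186 F [-0.3  0.3 -1.8]
```

>>> {"api": "jog_arm", "payload": {"xyz": [[14,1,7],[28,2,14],[42,3,21],[56,4,28],[68,4,33]], "spin": [0.14,0.28,0.42,0.56,0.7]}}

```text
t: 14.28
ee_pos: [0.6006, 0.2207, 0.2712]
tool_rot: [0.674, -0.663, 0.224, -0.235]
wrist_force: [0.4, 0.4, -1.3]
gripper_width: 0.0189
```

```bash
python3 -c "
from h import *
go(.60,.22,.27,-1.15)"
```

```text
t14.28 pos [0.6006 0.2207 0.2712] yaw -0.662 SHIFT [-0.   1.2 -1. ] spin 0.488 q [0.31 0.17 1.67 0.   1.28 0.97] w 0.0189 F [ 0.4  0.4 -1.3]
```

Finish the spin, come down a bit, then look.

>>> {"api": "jog_arm", "payload": {"xyz": [[0,5,0],[0,18,0],[0,34,0],[0,46,0],[0,46,0]], "spin": [0.12,0.25,0.37,0.488,0.488]}}

```text
t: 14.9
ee_pos: [0.6012, 0.2212, 0.2244]
tool_rot: [0.6, -0.587, 0.381, -0.387]
wrist_force: [-0.4, -0.2, -1.5]
gripper_width: 0.0192
```

```bash
python3 hf2.py d .645,.15,.16,-1.4,.72; python3 look.py d2 scene,wrist;cd pics; python3 -c "
import cv2,numpy as np
a=cv2.imread('scene_d2.png');b=cv2.imread('wrist_d2.png')
cv2.imwrite('d2.png',np.hstack([cv2.resize(a[140:340,290:490],(400,400),interpolation=2),cv2.resize(b[:,100:580],(400,400))]))"
```

```text
wrist 4 0.56 28208
scene 2 0.69 1283
[ 0.6428  0.1809  0.1631 -1.4132  0.6968] 0.30203843337429204 low z 0.09019759157831621
t15.10 pos [0.6022 0.2215 0.2265] yaw -1.149 SHIFT [0. 0. 0.] spin 0.000 q [0.31 0.2  1.72 0.   1.2  1.46] w 0.0189 F [ 0.3  1.2 -0.7]
```

View pics/hf_d.png

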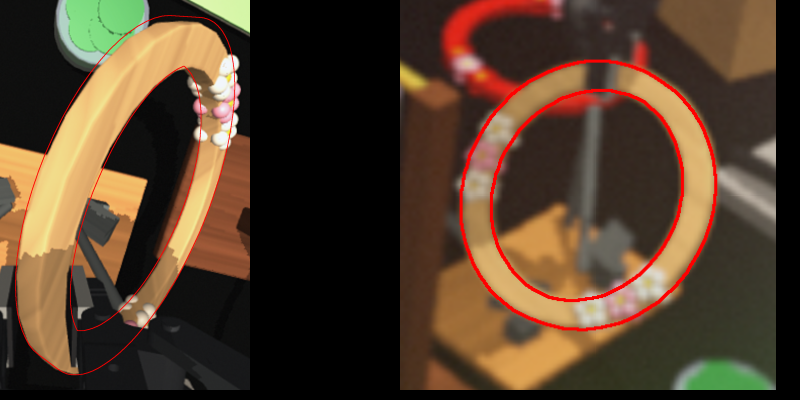

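View pics/d2.png

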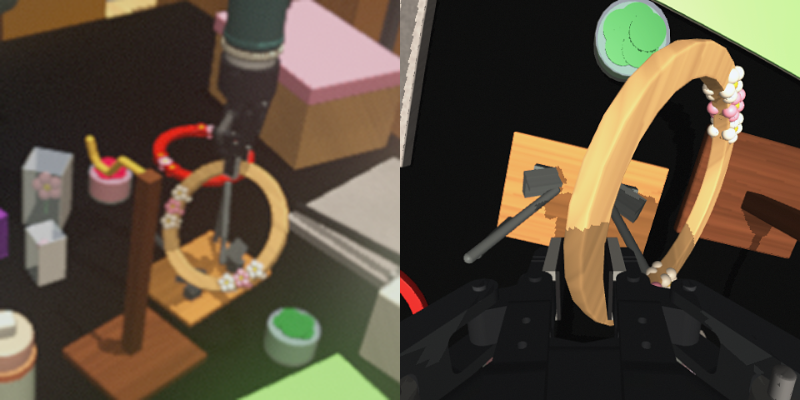

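>>> {"api": "jog_arm", "payload": {"xyz": [[14,0,-3],[30,0,-7],[46,0,-11],[60,0,-14],[68,0,-16]], "spin": [0,0,0,0,0], "force": 20}}

```text
t: 15.82
ee_pos: [0.6155, 0.1514, 0.2258]
tool_rot: [0.601, -0.586, 0.381, -0.389]
wrist_force: [0.4, 0.5, -1.7]
gripper_width: 0.0188
```

>>> {"api": "jog_arm", "payload": {"xyz": [[5,0,-1],[10,0,-2],[15,0,-3],[20,0,-5],[24,0,-6]], "spin": [0,0,0,0,0]}}

```text
t: 16.45
ee_pos: [0.6198, 0.1266, 0.2255]
tool_rot: [0.6, -0.586, 0.38, -0.389]
wrist_force: [0.6, -0.4, -1.0]
gripper_width: 0.0172
```

```bash
python3 look.py d3 scene,wrist;cd pics; python3 -c "
import cv2,numpy as np
a=cv2.imread('scene_d3.png');b=cv2.imread('wrist_d3.png')
cv2.imwrite('d3.png',np.hstack([cv2.resize(a[140:340,290:490],(400,400),interpolation=2),cv2.resize(b[:,100:580],(400,400))]))"
```

```text
t16.45 pos [0.6198 0.1266 0.2255] yaw -1.150 SHIFT [0. 0. 0.] spin 0.000 q [0.16 0.18 1.74 0.01 1.2  1.31] w 0.0172 F [ 0.6 -0.4 -1. ]
```

View pics/d3.png

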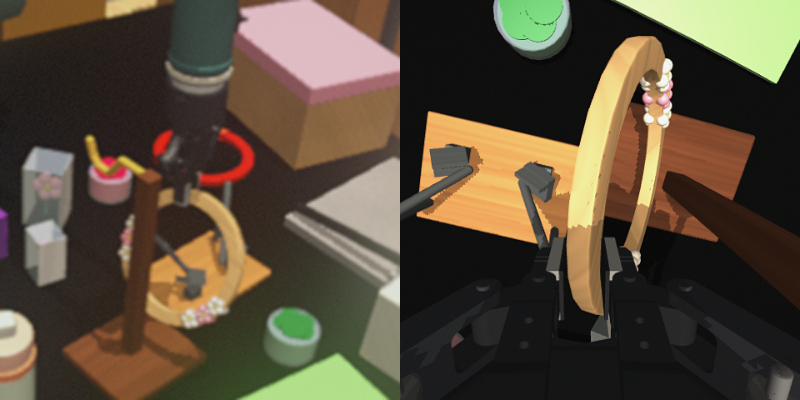

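>>> {"api": "jog_arm", "payload": {"xyz": [[5,0,-1],[10,0,-2],[15,0,-3],[20,0,-5],[20,0,-5]], "spin": [0,0,0,0,0], "force": 25}}

```text
t: 17.18
ee_pos: [0.6235, 0.1056, 0.2254]
tool_rot: [0.6, -0.586, 0.381, -0.389]
wrist_force: [0.3, 0.1, -0.5]
gripper_width: 0.0112
```

```bash
python3 look.py d4 scene,wrist;cd pics; python3 -c "
import cv2,numpy as np
a=cv2.imread('scene_d4.png');b=cv2.imread('wrist_d4.png')
cv2.imwrite('d4.png',np.hstack([cv2.resize(a[140:340,290:490],(400,400),interpolation=2),cv2.resize(b[:,100:580],(400,400))]))"
```

```text
t17.18 pos [0.6235 0.1056 0.2254] yaw -1.151 SHIFT [0. 0. 0.] spin 0.000 q [0.12 0.18 1.74 0.01 1.2  1.27] w 0.0112 F [ 0.3  0.1 -0.5]
```

View pics/d4.png

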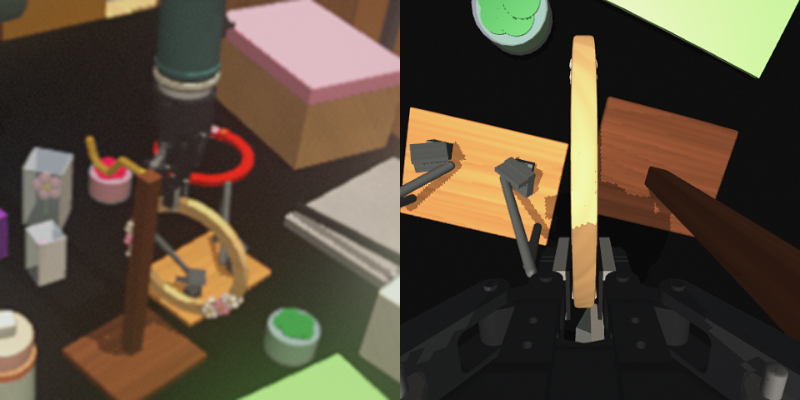

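>>> {"api": "jog_arm", "payload": {"xyz": [[-8,0,0],[-20,-10,4],[-30,-35,6],[-36,-65,6],[-40,-100,6]], "spin": [0,0,0,0,0], "force": 60}}

```text
t: 17.9
ee_pos: [0.61, 0.1454, 0.3268]
tool_rot: [0.601, -0.586, 0.38, -0.388]
wrist_force: [0.0, -0.4, -1.5]
gripper_width: 0.0099
```

```bash
python3 -c "
from h import *
go(.50,.12,.33,.187)"; python3 look.py d5 scene,wrist;cd pics; python3 -c "
import cv2,numpy as np
a=cv2.imread('scene_d5.png');b=cv2.imread('wrist_d5.png')
cv2.imwrite('d5.png',np.hstack([cv2.resize(a[140:340,290:490],(400,400),interpolation=2),cv2.resize(b[:,100:580],(400,400))]))"
```

```text
t17.90 pos [0.61   0.1454 0.3268] yaw -1.150 SHIFT [ -21.8   -5.8 -110.6] spin -1.337 q [0.19 0.12 1.62 0.01 1.37 1.34] w 0.0099 F [ 0.  -0.4 -1.5]
t17.90 pos [0.61   0.1454 0.3268] yaw -1.150 SHIFT [0. 0. 0.] spin 0.000 q [0.19 0.12 1.62 0.01 1.37 1.34] w 0.0099 F [ 0.  -0.4 -1.5]
```

View pics/d5.png

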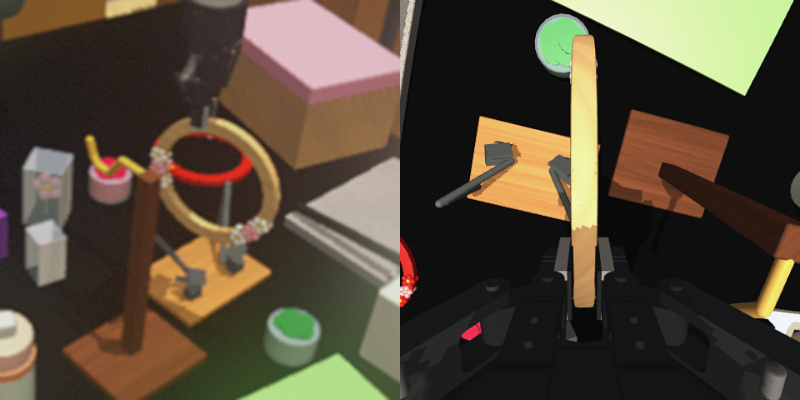

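>>> {"api": "jog_arm", "payload": {"xyz": [[0,-1,-10],[-2,-3,-30],[-6,-5,-50],[-12,-5,-75],[-18,-5,-100]], "spin": [-0.1,-0.25,-0.41,-0.57,-0.73]}}

```text
t: 18.62
ee_pos: [0.5128, 0.1218, 0.3331]
tool_rot: [0.699, -0.685, 0.136, -0.155]
wrist_force: [-0.5, -0.2, -1.2]
gripper_width: 0.0101
```

```bash
python3 -c "
from h import *
go(.50,.12,.33,.187)"
```

```text
t18.62 pos [0.5128 0.1218 0.3331] yaw -0.414 SHIFT [-11.1   2.7  -6.9] spin -0.601 q [ 0.18 -0.08  1.82  0.01  1.37  0.59] w 0.0101 F [-0.5 -0.2 -1.2]
```

>>> {"api": "jog_arm", "payload": {"xyz": [[-4,0,-2],[-8,0,-4],[-11,0,-7],[-11,0,-7],[-11,0,-7]], "spin": [-0.15,-0.3,-0.45,-0.6,-0.6]}}

```text
t: 19.25
ee_pos: [0.4995, 0.1202, 0.3321]
tool_rot: [0.708, -0.7, -0.076, 0.054]
wrist_force: [0.1, 0.4, -1.2]
gripper_width: 0.01
```

```bash
cat > hf3.py <<'E'
from hoopfit import *
import sys
def run(tag):
    cams=("wrist","scene","top")
    o0=observe();R=Rq(o0['tool_rot']);yaw=np.arctan2(R[1,0],R[0,0]);zt=R[:,2];xt=R[:,0];tcp=o0['ee_pos'];print("yaw",yaw,tcp)
    M=[];Es=[];ims=[];x0=np.array([0,.065,.045,0.,0.])
    P=lambda p:(list(tcp+xt*p[0]+zt*p[2]-np.array([0,0,p[1]]))+[yaw+p[3]],p[4])
    for c in cams:
        im=snapshot(c);E=ext(c,o0) if c=="wrist" else ext(c);pr=rast(E,*P(x0))[::F,::F]
        r=regions_of("hoop",c);k=max(r,key=lambda x:(x['region']&pr).sum(),default=None)
        if k is None or (k['region']&pr).sum()<.3*k['region'].sum(): print(c,"none");continue
        print(c,k['confidence'],k['region'].sum(),pr.sum());ims.append(im);Es.append(E)
        M.append(cv2.resize(k['region'].astype(np.uint8)*255,None,fx=F,fy=F,interpolation=cv2.INTER_LINEAR)>127)
    def cost(p):
        s=0
        for E,m in zip(Es,M):
            r=rast(E,*P(p));s+=1-(r&m).sum()/max(1,(r|m).sum())
        return s
    st=np.array([.004,.01,.01,.05,.05]);x=x0
    for it in range(3):
        q=minimize(cost,x,method='Nelder-Mead',options=dict(initial_simplex=np.array([x]+[x+np.eye(5)[i]*st for i in range(5)]),xatol=1e-4,fatol=1e-4));x=q.x;st=-st*.6
    print("tool x,down,toolz,dyaw,tilt",x.round(4),q.fun,"centre",np.round(P(x)[0],4))
    V=[]
    for im,E in zip(ims,Es):
        j=cv2.resize(im,None,fx=F,fy=F);cs,_=cv2.findContours(rast(E,*P(x)).astype(np.uint8),2,2);cv2.drawContours(j,cs,-1,(0,0,255),2)
        b=np.vstack([c[:,0] for c in cs]);lo=np.maximum(b.min(0)-60,0);hi=b.max(0)+60
        j=j[lo[1]:hi[1],lo[0]:hi[0]];f=260/max(j.shape[:2]);j=cv2.resize(j,None,fx=f,fy=f,interpolation=cv2.INTER_AREA);V.append(cv2.copyMakeBorder(j,0,266-j.shape[0],0,266-j.shape[1],0))
    cv2.imwrite(f"pics/h3_{tag}.png",np.hstack(V))
run(sys.argv[1])
E
python3 hf3.py a; python3 -c "
from h import *
go(.50,.12,.33,.187)"
```

```text
yaw 0.18499268971916388 [0.49954422 0.12020564 0.33214628]
wrist 0.98 9695 15070
scene 0.6 811 1130
top none
tool x,down,toolz,dyaw,tilt [0.0016 0.091  0.0286 0.0064 0.0221] 0.3905157432187527 centre [0.4959 0.1487 0.2414 0.1913]
t19.55 pos [0.4999 0.1199 0.3326] yaw 0.185 SHIFT [0.  2.6 0.1] spin -0.002 q [ 0.18 -0.11  1.85  0.01  1.37 -0.  ] w 0.0100 F [ 0.  -0.1 -2.2]
```

View pics/h3_a.png

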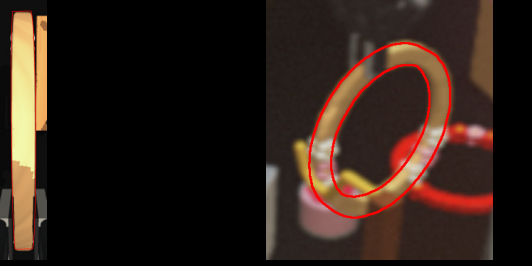

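>>> {"api": "jog_arm", "payload": {"xyz": [[-1,-2,-20],[-3,-5,-50],[-6,-5,-85],[-9,-5,-120],[-10,-5,-143]], "spin": [0,0,0,0,0]}}

```text
t: 20.18
ee_pos: [0.5164, -0.0241, 0.3363]
tool_rot: [0.708, -0.701, -0.076, 0.054]
wrist_force: [-0.0, 0.8, -1.6]
gripper_width: 0.0101
```

```bash
python3 -c "
from h import *
T=ext('top')
for z in(.295,.303): 
    X=onz(T,(570/4.5+200,368/4.5+140),z);d=X[:2]-[.586,.02];c,s=np.cos(.187),np.sin(.187);print(X,c*d[0]+s*d[1],-s*d[0]+c*d[1])
X=onz(T,(540/4.5+200,170/4.5+140),.303);d=X[:2]-[.586,.02];print(c*d[0]+s*d[1],-s*d[0]+c*d[1])
"; python3 hf3.py b; python3 look.py e1 wrist,scene,top;cd pics; python3 -c "
import cv2,numpy as np
a=cv2.imread('scene_e1.png');b=cv2.imread('top_e1.png')
cv2.imwrite('e1.png',np.hstack([cv2.resize(a[140:300,290:450],(400,400),interpolation=2),cv2.resize(b[140:300,250:410],(400,400),interpolation=2)]))"
```

```text
[0.55473464 0.01596732 0.295     ] -0.031470019714793705 0.001850234553485295
[0.55369974 0.0159544  0.303     ] -0.03248927866887758 0.002029942161483846
0.06609479412961299 0.0001879666441512596
yaw 0.1833383038873602 [ 0.51640842 -0.02405009  0.33625918]
wrist 0.84 9849 15034
scene 0.87 1273 1317
top 0.52 205 884
tool x,down,toolz,dyaw,tilt [0.002  0.0917 0.0295 0.0014 0.0281] 1.0626906391378905 centre [0.5129 0.0053 0.2448 0.1848]
t20.48 pos [ 0.5163 -0.0218  0.3362] yaw 0.185 SHIFT [0. 0. 0.] spin 0.000 q [-0.1  -0.1   1.83  0.02  1.38 -0.29] w 0.0103 F [ 0.2 -0.2 -0.8]
```

View pics/h3_b.png

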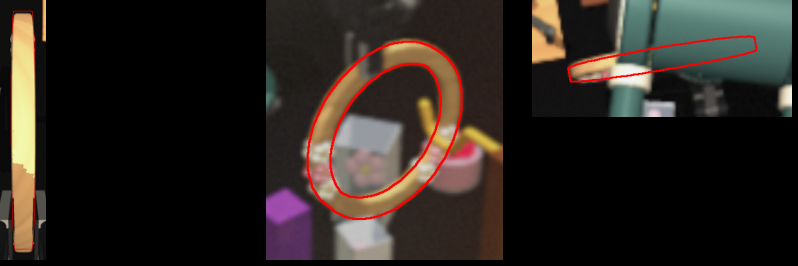

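View pics/wrist_e1.png

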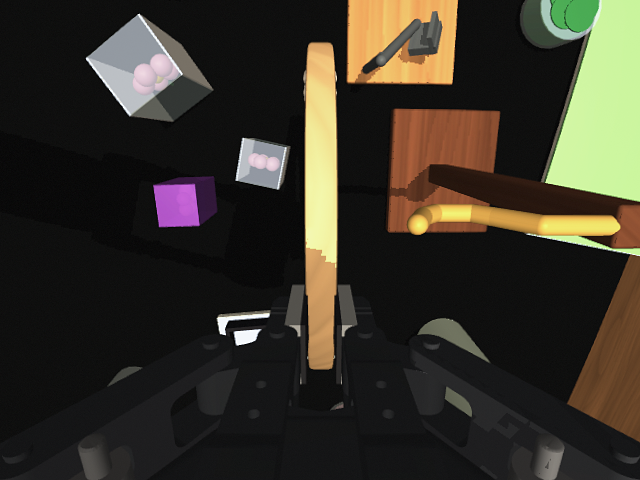

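View pics/e1.png

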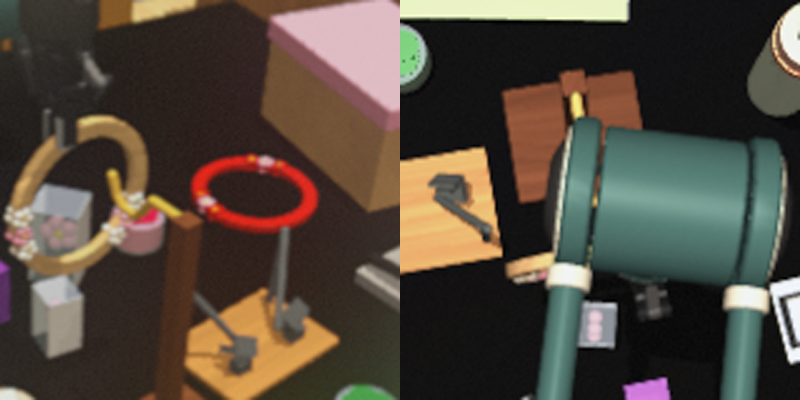

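```bash
python3 -c "
from h import *
import pickle
o=pickle.load(open('o_e1.pkl','rb'));E=ext('wrist',o)
c,s=np.cos(.187),np.sin(.187)
W=lambda x,y,z:[.586+c*x-s*y,.02+s*x+c*y,z]
print(proj(E,np.array([W(-.028,0,.303),W(0,0,.275),W(.032,0,.305),W(.067,0,.305),W(.02,.075,.016),W(.02,-.075,.016)])).round(1))
X=onz(E,(418,226),.303);d=X[:2]-[.586,.02];print(X,'local',c*d[0]+s*d[1],-s*d[0]+c*d[1])
R=Rq(o['tool_rot']); ctr=o['ee_pos']+R[:,0]*.002+R[:,2]*.029-[0,0,.0915];d=ctr[:2]-[.586,.02];print('ring local',c*d[0]+s*d[1],-s*d[0]+c*d[1],ctr[2])
"
```

```text
[[425.5 232. ]
 [461.1 218.8]
 [553.3 232. ]
 [621.8 231.4]
 [395.  109.3]
 [389.3 234.3]]
[0.5543818  0.01687832 0.303     ] local -0.031647335652320925 0.0028109432209639704
ring local -0.07426774605820091 0.0008476118209520128 0.24499297724126243
```

>>> {"api": "jog_arm", "payload": {"xyz": [[8,0,1],[24,0,1],[42,0,1],[60,0,1],[72,0,1]], "spin": [0,0,0,0,0]}}

```text
t: 21.25
ee_pos: [0.5883, -0.0071, 0.3382]
tool_rot: [0.708, -0.7, -0.077, 0.055]
wrist_force: [0.7, -1.1, -0.6]
gripper_width: 0.0099
```

```bash
cat > ringloc.py <<'E'
from h import *
c,s=np.cos(.187),np.sin(.187)
o=observe();R=Rq(o['tool_rot']); ctr=o['ee_pos']+R[:,0]*.002+R[:,2]*.029-[0,0,.0915];d=ctr[:2]-[.586,.02];print('ring local',c*d[0]+s*d[1],-s*d[0]+c*d[1],ctr[2]);go(*o['ee_pos'],.187,o=o)
E
python3 look.py e2 wrist,scene; python3 ringloc.py;cd pics; python3 -c "
import cv2,numpy as np
a=cv2.imread('scene_e2.png');b=cv2.imread('wrist_e2.png')
cv2.imwrite('e2.png',np.hstack([cv2.resize(a[160:280,290:410],(400,400),interpolation=2),cv2.resize(b[:,100:580],(400,400),interpolation=2)]))"
```

```text
t21.25 pos [ 0.5883 -0.0071  0.3382] yaw 0.186 SHIFT [0. 0. 0.] spin 0.000 q [-0.06  0.04  1.69  0.02  1.38 -0.25] w 0.0099 F [ 0.7 -1.1 -0.6]
ring local -0.0009519140731621357 0.001930401101761055 0.24684868564434767
t21.35 pos [ 0.5881 -0.0071  0.3381] yaw 0.187 SHIFT [0. 0. 0.] spin -0.000 q [-0.06  0.04  1.69  0.02  1.38 -0.25] w 0.0101 F [-0.4  0.3 -1.9]
```

View pics/e2.png

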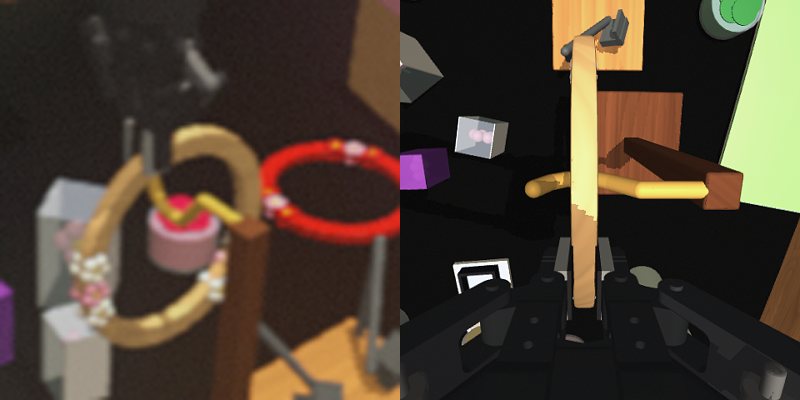

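>>> {"api": "jog_arm", "payload": {"xyz": [[0,9,0],[0,18,0],[0,27,0],[0,35,0],[0,37,0]], "spin": [0,0,0,0,0]}}

```text
t: 21.98
ee_pos: [0.5886, -0.0067, 0.3]
tool_rot: [0.708, -0.7, -0.076, 0.056]
wrist_force: [0.6, -0.3, -0.7]
gripper_width: 0.0103
```

```bash
python3 look.py e3 wrist,scene; python3 ringloc.py;cd pics; python3 -c "
import cv2,numpy as np
a=cv2.imread('scene_e3.png');b=cv2.imread('wrist_e3.png')
cv2.imwrite('e3.png',np.hstack([cv2.resize(a[170:290,290:410],(400,400),interpolation=2),cv2.resize(b[:,100:580],(400,400),interpolation=2)]))"
```

```text
t21.98 pos [ 0.5886 -0.0067  0.3   ] yaw 0.186 SHIFT [0. 0. 0.] spin 0.000 q [-0.06  0.05  1.75  0.02  1.32 -0.25] w 0.0103 F [ 0.6 -0.3 -0.7]
ring local 5.424295058301332e-05 0.0022205909276710968 0.2096054880855399
t22.07 pos [ 0.5891 -0.0067  0.3008] yaw 0.187 SHIFT [0. 0. 0.] spin -0.000 q [-0.06  0.05  1.74  0.02  1.32 -0.25] w 0.0102 F [-0.6 -0.6 -1. ]
```

View pics/e3.png

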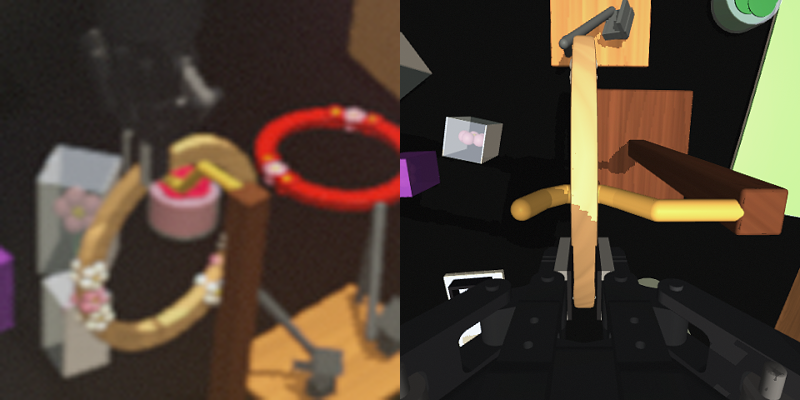

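>>> {"api": "jog_arm", "payload": {"xyz": [[0,2,0],[0,4,0],[0,5,0]], "spin": [0,0,0]}}

```text
t: 22.45
ee_pos: [0.5892, -0.0066, 0.2958]
tool_rot: [0.708, -0.7, -0.077, 0.055]
wrist_force: [-0.0, -0.3, -2.0]
gripper_width: 0.01
```

>>> {"api": "jog_arm", "payload": {"xyz": [[0,1,0],[0,2,0],[0,2,0]], "spin": [0,0,0]}}

```text
t: 22.82
ee_pos: [0.5892, -0.0066, 0.2937]
tool_rot: [0.708, -0.7, -0.077, 0.055]
wrist_force: [-0.2, -0.4, -1.2]
gripper_width: 0.01
```

```bash
cd .;python3 ringloc.py
```

```text
ring local 0.00023008608335876445 0.002298194955318628 0.20244361091751092
t22.82 pos [ 0.5892 -0.0066  0.2937] yaw 0.187 SHIFT [0. 0. 0.] spin -0.000 q [-0.06  0.06  1.75  0.02  1.3  -0.25] w 0.0100 F [-0.2 -0.4 -1.2]
```

Still carrying the full weight; continue down in small steps.

>>> {"api": "jog_arm", "payload": {"xyz": [[0,1,0],[0,2,0],[0,2,0]], "spin": [0,0,0]}}

```text
t: 23.2
ee_pos: [0.5892, -0.0065, 0.2915]
tool_rot: [0.708, -0.7, -0.076, 0.055]
wrist_force: [-0.3, 0.2, -1.3]
gripper_width: 0.0099
```

>>> {"api": "jog_arm", "payload": {"xyz": [[0,1,0],[0,2,0],[0,2,0]], "spin": [0,0,0]}}

```text
t: 23.58
ee_pos: [0.5895, -0.0066, 0.2906]
tool_rot: [0.708, -0.7, -0.077, 0.055]
wrist_force: [-2.4, -0.9, 5.0]
gripper_width: 0.0102
```

```bash
cd .;python3 look.py e4 wrist,scene;python3 ringloc.py
```

```text
t23.57 pos [ 0.5895 -0.0066  0.2906] yaw 0.187 SHIFT [0. 0. 0.] spin 0.000 q [-0.06  0.06  1.76  0.02  1.3  -0.25] w 0.0102 F [-2.4 -0.9  5. ]
ring local 0.0004737352704351501 0.002252089039643427 0.19939388498769192
t23.68 pos [ 0.5895 -0.0066  0.2906] yaw 0.187 SHIFT [0. 0. 0.] spin -0.000 q [-0.06  0.06  1.76  0.02  1.3  -0.25] w 0.0099 F [-3.3 -0.3  5.5]
```

View pics/wrist_e4.png

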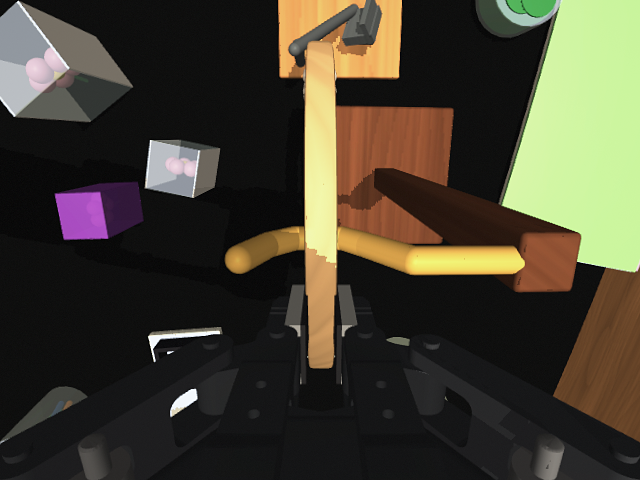

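>>> {"api": "jog_arm", "payload": {"xyz": [[-1,-0.6,0],[-1.5,-0.6,0],[-1.5,-0.6,0]], "spin": [0,0,0]}}

```text
t: 24.05
ee_pos: [0.5882, -0.0068, 0.291]
tool_rot: [0.708, -0.7, -0.077, 0.055]
wrist_force: [0.0, 1.0, 0.4]
gripper_width: 0.0101
```

>>> {"api": "jog_arm", "payload": {"xyz": [[0,0,0],[0,0,0],[0,0,0]], "spin": [0,0,0], "hand": 14, "force": 20}}

```text
t: 24.42
ee_pos: [0.5881, -0.0068, 0.2908]
tool_rot: [0.708, -0.7, -0.077, 0.055]
wrist_force: [0.1, -0.1, -0.2]
gripper_width: 0.0144
```

>>> {"api": "jog_arm", "payload": {"xyz": [[0,0,0],[0,0,0],[0,0,0],[0,0,0]], "spin": [0,0,0,0], "hand": 30}}

```text
t: 24.92
ee_pos: [0.5881, -0.0068, 0.2908]
tool_rot: [0.708, -0.7, -0.077, 0.055]
wrist_force: [-0.2, -0.4, -0.4]
gripper_width: 0.0302
```

```bash
cd .;python3 look.py e5 wrist,scene;cd pics; python3 -c "
import cv2,numpy as np
a=cv2.imread('scene_e5.png');b=cv2.imread('wrist_e5.png')
cv2.imwrite('e5.png',np.hstack([cv2.resize(a[170:290,290:410],(400,400),interpolation=2),cv2.resize(b[:,100:580],(400,400),interpolation=2)]))"
```

```text
t24.93 pos [ 0.5881 -0.0068  0.2908] yaw 0.187 SHIFT [0. 0. 0.] spin 0.000 q [-0.06  0.06  1.76  0.02  1.3  -0.25] w 0.0302 F [-0.2 -0.4 -0.4]
```

View pics/e5.png

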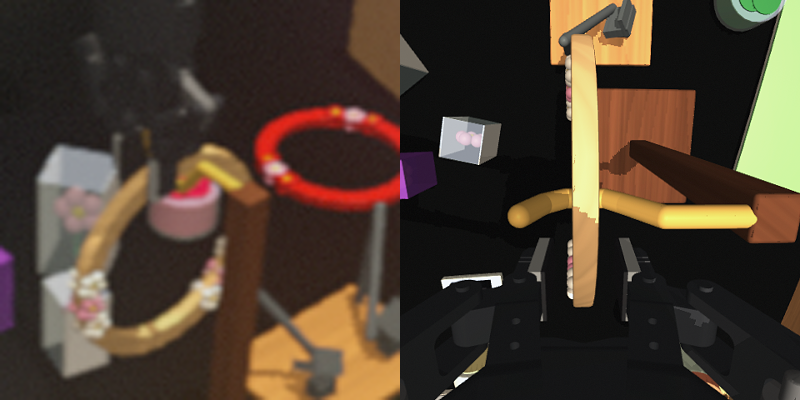

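>>> {"api": "jog_arm", "payload": {"xyz": [[0,-6,0],[0,-20,0],[0,-40,0],[0,-65,0],[0,-90,0]], "spin": [0,0,0,0,0]}}

```text
t: 25.65
ee_pos: [0.5856, -0.0081, 0.3835]
tool_rot: [0.708, -0.7, -0.078, 0.054]
wrist_force: [-0.6, -0.1, -0.2]
gripper_width: 0.0306
```

```bash
cd .;python3 look.py e6 wrist,scene,top; python3 -c "
from h import *
go(.46,-.01,.24,.1)
S=ext('scene');print(-S[2].T@S[3])
import cv2
a=cv2.imread('pics/scene_e6.png');b=cv2.imread('pics/top_e6.png')
cv2.imwrite('pics/e6.png',np.hstack([cv2.resize(a[170:290,290:410],(400,400),interpolation=2),cv2.resize(b[230:290,300:480],(400,134),interpolation=2) if 0 else cv2.resize(b[180:330,290:440],(400,400),interpolation=2)]))"
```

```text
t25.65 pos [ 0.5856 -0.0081  0.3835] yaw 0.187 SHIFT [0. 0. 0.] spin 0.000 q [-0.07  0.02  1.63  0.02  1.46 -0.25] w 0.0306 F [-0.6 -0.1 -0.2]
t25.80 pos [ 0.5865 -0.0081  0.3842] yaw 0.187 SHIFT [-130.   139.5   20.8] spin 0.087 q [-0.07  0.02  1.63  0.02  1.46 -0.25] w 0.0304 F [-0.2 -0.1 -1.1]
[ 1.33701842 -0.47467613  0.89592868]
```

View pics/e6.png

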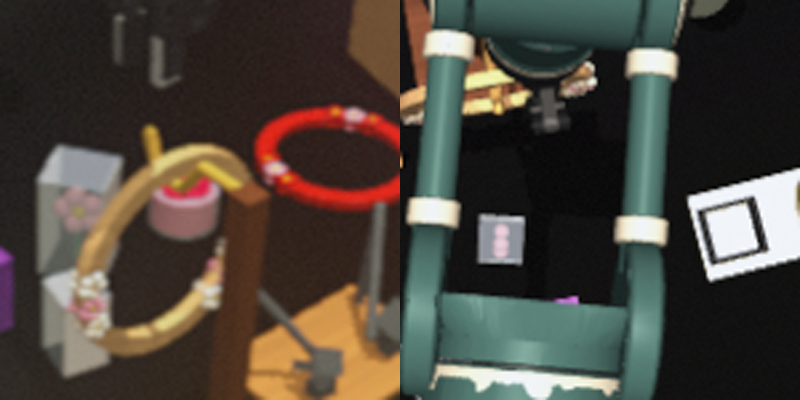

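View pics/wrist_e6.png

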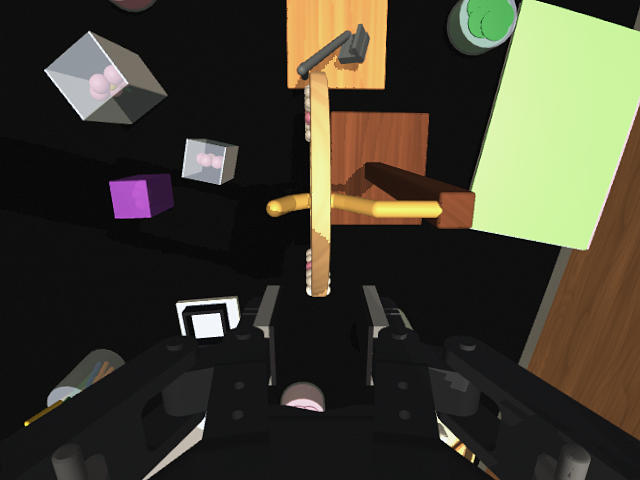

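>>> {"api": "jog_arm", "payload": {"xyz": [[-30,0,4],[-75,5,10],[-120,20,18],[-132,70,20],[-132,115,20]], "spin": [0.03,0.08,0.14,0.187,0.187], "hand": 70}}

```text
t: 26.42
ee_pos: [0.4558, -0.0114, 0.2627]
tool_rot: [0.712, -0.702, -0.012, -0.013]
wrist_force: [0.4, 0.3, -0.4]
gripper_width: 0.0698
```

>>> {"api": "jog_arm", "payload": {"xyz": [[0,0,0],[0,0,0],[0,0,0]], "spin": [0,0,0]}}

```text
t: 26.8
ee_pos: [0.4574, -0.0115, 0.2652]
tool_rot: [0.711, -0.702, -0.014, -0.014]
wrist_force: [-0.2, 0.3, -0.7]
gripper_width: 0.0703
```

```bash
cd .;python3 look.py f1 wrist,top; python3 -c "
from h import *
snapshot('wrist')
for th in ['block_center','socket','lamp']:
    print(th,[(np.round(x['centre'],1).tolist(),round(x['confidence'],2)) for x in place_of(th,'wrist')[:4]])
"
```

```text
t26.80 pos [ 0.4574 -0.0115  0.2652] yaw -0.001 SHIFT [0. 0. 0.] spin 0.000 q [-0.09 -0.2   2.04  0.02  1.26 -0.1 ] w 0.0703 F [-0.2  0.3 -0.7]
block_center [([230.5, 249.9], 0.83)]
socket [([323.7, 384.9], 0.66)]
lamp [([328.1, 398.4], 0.88)]
```

View pics/wrist_f1.png

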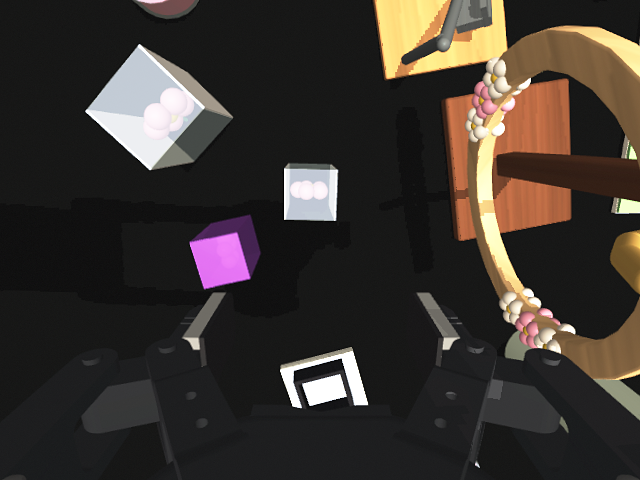

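```bash
python3 -c "
from h import *
a=cv2.imread('pics/wrist_f1.png');cv2.imwrite('pics/f1c.png',np.hstack([cv2.resize(a[150:230,270:350],(400,400),interpolation=2),cv2.resize(a[335:415,275:375],(500,400),interpolation=2)])[:, :800])"
```

```text
(no output)
```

View pics/f1c.png

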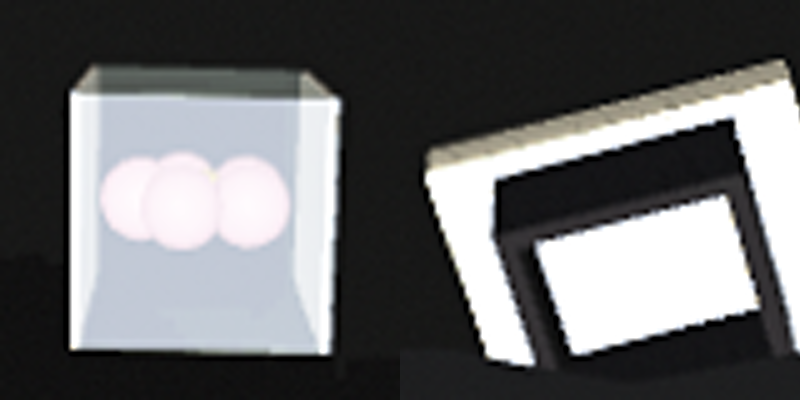

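```bash
python3 -c "
from h import *
import pickle
o=pickle.load(open('o_f1.pkl','rb'));E=ext('wrist',o)
C=[onz(E,(u/5+270,v/5+150),.08)[:2] for u,v in [(70,92),(340,98),(330,353),(70,350)]]
C=np.array(C);print(C.round(4),C.mean(0),[np.linalg.norm(C[i]-C[(i+1)%4]).round(4) for i in range(4)])
d=C[1]-C[0]+C[2]-C[3];print('yaw',np.arctan2(d[1],d[0]));d=C[0]-C[3]+C[1]-C[2];print(np.arctan2(d[1],d[0])-np.pi/2)
m=C.mean(0);go(m[0],m[1],.06,-.01)
T=ext('top');
a=cv2.imread('pics/top0.png');cv2.imwrite('pics/lampc.png',cv2.resize(a[230:300,385:485],(800,560),interpolation=2))
"
```

```text
[[ 0.4336  0.0348]
 [ 0.4786  0.0336]
 [ 0.4774 -0.0101]
 [ 0.4324 -0.0091]] [0.45550452 0.01228621] [np.float64(0.0451), np.float64(0.0437), np.float64(0.0449), np.float64(0.0439)]
yaw -0.023851931202667948
-0.027245918115790024
t27.10 pos [ 0.4562 -0.0114  0.2634] yaw -0.001 SHIFT [ -8.2 203.5  21. ] spin 0.009 q [-0.09 -0.2   2.05  0.02  1.26 -0.1 ] w 0.0703 F [-0.9  0.1  1. ]
```

View pics/lampc.png

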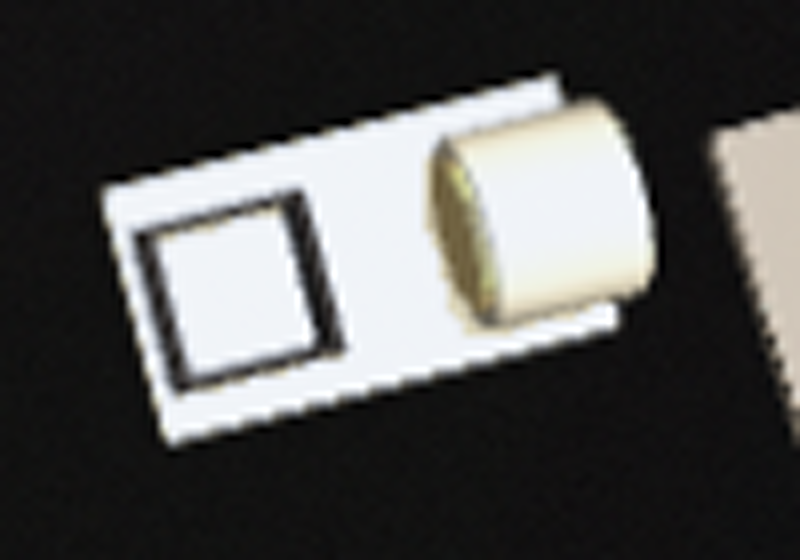

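```bash
python3 -c "
from h import *
import pickle
for k in ['g1','g4','g7','g11','d2','d4','d5','e1','e2','e4','e5','e6','f1']:
    o=pickle.load(open(f'o_{k}.pkl','rb'));print(k,Rq(o['tool_rot'])[:,1].round(4))
R=Rq(observe()['tool_rot']);print(R[:,1].round(4))"
```

```text
g1 [-3.5e-03  4.0e-04 -1.0e+00]
g4 [ 0.0137  0.0087 -0.9999]
g7 [ 0.0158  0.0092 -0.9998]
g11 [ 0.0107  0.0077 -0.9999]
d2 [ 0.0214  0.0112 -0.9997]
d4 [ 0.021   0.0104 -0.9997]
d5 [ 0.0207  0.011  -0.9997]
e1 [ 0.0301  0.0137 -0.9995]
e2 [ 0.0298  0.0135 -0.9995]
e4 [ 0.03    0.0135 -0.9995]
e5 [ 0.0301  0.0135 -0.9995]
e6 [ 0.0321  0.0134 -0.9994]
f1 [ 0.04    0.0128 -0.9991]
[ 0.0372  0.013  -0.9992]
```

>>> {"api": "jog_arm", "payload": {"xyz": [[0,-62,0],[0,-124,0]], "spin": [0,0]}}

```text
t: 27.35
ee_pos: [0.4507, -0.013, 0.3876]
tool_rot: [0.712, -0.702, -0.012, -0.012]
wrist_force: [0.3, -0.5, 0.9]
gripper_width: 0.0702
```

```bash
python3 -c "
from h import *
o=observe();print(Rq(o['tool_rot'])[:,1].round(4),o['ee_pos'],o['joint_vel'].round(2),o['joint_positions'].round(3))"
```

```text
[ 0.0345  0.0133 -0.9993] [ 0.45071649 -0.01295741  0.38762089] [-0.02 -0.15 -0.81 -0.    0.91 -0.  ] [-0.096 -0.25   1.866  0.017  1.493 -0.096]
```

>>> {"api": "jog_arm", "payload": {"xyz": [[62,0,0]], "spin": [0]}}

```text
t: 27.48
ee_pos: [0.5141, -0.0133, 0.4002]
tool_rot: [0.711, -0.703, -0.018, -0.018]
wrist_force: [2.1, -0.4, 0.9]
gripper_width: 0.0701
```

>>> {"api": "jog_arm", "payload": {"xyz": [[62,0,0]], "spin": [0]}}

```text
t: 27.6
ee_pos: [0.5753, -0.0134, 0.4048]
tool_rot: [0.711, -0.703, -0.019, -0.02]
wrist_force: [0.3, -0.2, 0.4]
gripper_width: 0.0697
```

```bash
python3 -c "
from h import *
o=observe();print(Rq(o['tool_rot'])[:,1].round(4),o['ee_pos'],o['joint_vel'].round(2),o['joint_positions'].round(3))"
```

```text
[ 0.0544  0.0114 -0.9985] [ 0.57525976 -0.01342117  0.4047915 ] [ 0.07  0.89 -1.   -0.   -0.    0.07] [-0.076 -0.017  1.631  0.016  1.474 -0.075]
```

>>> {"api": "jog_arm", "payload": {"xyz": [[-62,0,0]], "spin": [0]}}

```text
t: 27.72
ee_pos: [0.5221, -0.014, 0.3903]
tool_rot: [0.712, -0.702, -0.012, -0.013]
wrist_force: [-2.8, -0.1, -0.4]
gripper_width: 0.0701
```

>>> {"api": "jog_arm", "payload": {"xyz": [[-62,0,0]], "spin": [0]}}

```text
t: 27.85
ee_pos: [0.4613, -0.014, 0.3857]
tool_rot: [0.712, -0.702, -0.01, -0.011]
wrist_force: [-0.5, 0.7, 0.1]
gripper_width: 0.0699
```

```bash
python3 -c "
from h import *
o=observe();print(Rq(o['tool_rot'])[:,1].round(4),o['ee_pos'],o['joint_vel'].round(2),o['joint_positions'].round(3))"
```

```text
[ 0.0292  0.0136 -0.9995] [ 0.46131149 -0.01400849  0.38567039] [-0.09 -0.83  0.83  0.    0.09 -0.09] [-0.096 -0.225  1.849  0.016  1.489 -0.096]
```

>>> {"api": "jog_arm", "payload": {"xyz": [[-55,0,0]], "spin": [0]}}

```text
t: 27.98
ee_pos: [0.4053, -0.014, 0.3824]
tool_rot: [0.712, -0.702, -0.009, -0.009]
wrist_force: [0.2, -0.5, 0.5]
gripper_width: 0.0697
```

>>> {"api": "jog_arm", "payload": {"xyz": [[40,0,0],[90,0,0],[130,0,0],[150,0,0],[150,0,0]], "spin": [0,0,0,0,0]}}

```text
t: 28.6
ee_pos: [0.5561, -0.0141, 0.3854]
tool_rot: [0.712, -0.702, -0.008, -0.008]
wrist_force: [-0.3, 0.5, -0.2]
gripper_width: 0.0699
```

>>> {"api": "jog_arm", "payload": {"xyz": [[-62,0,0]], "spin": [0]}}

```text
t: 28.72
ee_pos: [0.4952, -0.0142, 0.3815]
tool_rot: [0.712, -0.702, -0.007, -0.007]
wrist_force: [-1.1, 0.3, 1.1]
gripper_width: 0.0698
```

>>> {"api": "jog_arm", "payload": {"xyz": [[-62,0,0]], "spin": [0]}}

```text
t: 28.85
ee_pos: [0.4313, -0.0142, 0.3798]
tool_rot: [0.712, -0.702, -0.006, -0.006]
wrist_force: [-0.1, -0.3, 1.3]
gripper_width: 0.0701
```

```bash
python3 -c "
from h import *
o=observe();print(o['t'],Rq(o['tool_rot'])[:,1].round(4),o['ee_pos'],o['joint_vel'].round(2),o['joint_positions'].round(3))"
```

```text
28.85 [ 0.0169  0.0145 -0.9998] [ 0.43129887 -0.01416598  0.37976737] [-0.11 -1.    0.83  0.    0.18 -0.1 ] [-0.103 -0.277  1.9    0.016  1.503 -0.104]
```

>>> {"api": "jog_arm", "payload": {"xyz": [[30,0,0],[80,0,0],[115,0,0],[130,0,0],[130,0,0]], "spin": [0,0,0,0,0]}}

```text
t: 29.48
ee_pos: [0.5609, -0.0142, 0.3816]
tool_rot: [0.712, -0.702, -0.005, -0.005]
wrist_force: [-0.3, -0.3, -0.7]
gripper_width: 0.07
```

>>> {"api": "jog_arm", "payload": {"xyz": [[-62,0,0]], "spin": [0]}}

```text
t: 29.6
ee_pos: [0.4993, -0.0143, 0.3783]
tool_rot: [0.712, -0.702, -0.004, -0.004]
wrist_force: [-1.8, 0.4, 1.8]
gripper_width: 0.0697
```

>>> {"api": "jog_arm", "payload": {"xyz": [[-50,20,20],[-50,40,22],[-50,70,22],[-50,70,22]], "spin": [0,0.02,0.02,0.02]}}

```text
t: 30.1
ee_pos: [0.448, 0.0088, 0.3057]
tool_rot: [0.712, -0.702, 0.005, -0.009]
wrist_force: [0.3, 1.8, 0.2]
gripper_width: 0.0697
```

```bash
python3 -c "
from h import *
o=observe();print(o['t'],Rq(o['tool_rot'])[:,1].round(4),o['joint_positions'].round(3));go(.4555,.0123,.06,-.025)"
```

```text
30.1 [ 0.0059  0.0149 -0.9999] [-0.047 -0.216  1.984  0.016  1.368 -0.031]
t30.10 pos [0.448  0.0088 0.3057] yaw -0.020 SHIFT [  6.1 245.8  -0. ] spin 0.005 q [-0.05 -0.22  1.98  0.02  1.37 -0.03] w 0.0697 F [0.3 1.8 0.2]
```

>>> {"api": "jog_arm", "payload": {"xyz": [[3,40,0],[6,90,0],[6,140,0],[6,180,0],[6,205,0]], "spin": [0,0.005,0.005,0.005,0.005], "hand": 64}}

```text
t: 30.72
ee_pos: [0.4552, 0.0115, 0.0998]
tool_rot: [0.712, -0.702, 0.007, -0.011]
wrist_force: [0.5, 0.1, 0.0]
gripper_width: 0.064
```

```bash
python3 look.py f2 wrist; python3 -c "
from h import *
go(.4555,.0123,.058,-.025)"
```

```text
t30.73 pos [0.4552 0.0115 0.0998] yaw -0.025 SHIFT [0. 0. 0.] spin 0.000 q [-0.04 -0.01  2.2   0.02  0.95 -0.03] w 0.0640 F [0.5 0.1 0. ]
t30.77 pos [0.4532 0.0116 0.0971] yaw -0.025 SHIFT [ 2.2 39.2  0.2] spin -0.000 q [-0.04 -0.01  2.21  0.02  0.94 -0.03] w 0.0638 F [-1.   0.1 -1.9]
```

View pics/wrist_f2.png

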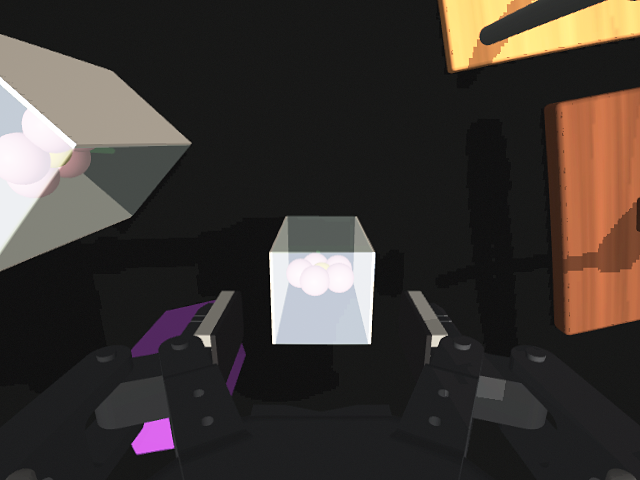

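```bash
python3 -c "
from h import *
import pickle
o=pickle.load(open('o_f1.pkl','rb'));E=ext('wrist',o)
for z in (.05,.06):print(z,[onz(E,p,z)[:2].round(3).tolist() for p in [(190,242),(238,234),(247,282),(205,289)]])
print([onz(E,p,0)[:2].round(3).tolist() for p in [(251,215),(260,258)]])"
```

```text
0.05 [[0.34, -0.036], [0.387, -0.029], [0.393, -0.077], [0.351, -0.084]]
0.06 [[0.344, -0.033], [0.389, -0.026], [0.394, -0.073], [0.354, -0.08]]
[[0.392, -0.02], [0.4, -0.069]]
```

>>> {"api": "jog_arm", "payload": {"xyz": [[2,15,0],[2,30,0],[2,39,0],[2,39,0],[2,39,0]], "spin": [0,0,0,0,0]}}

```text
t: 31.4
ee_pos: [0.4558, 0.0121, 0.0587]
tool_rot: [0.712, -0.702, 0.009, -0.009]
wrist_force: [-0.7, 0.0, -0.1]
gripper_width: 0.0643
```

>>> {"api": "jog_arm", "payload": {"xyz": [[0,0,0],[0,0,0],[0,0,0],[0,0,0]], "spin": [0,0,0,0], "hand": 38, "force": 40}}

```text
t: 31.9
ee_pos: [0.4564, 0.0121, 0.0594]
tool_rot: [0.712, -0.702, 0.008, -0.01]
wrist_force: [-0.4, 1.6, 5.7]
gripper_width: 0.0434
```

```bash
python3 look.py f3 wrist;python3 - <<'E'
from fit import *
t=lambda u,v:np.array([u/8+385,v/8+230])
# foot top corners z=.012: local x from -82.5..82.5 about lamp origin(assume), y +-45 ; socket-centred: +30
P=[(T,t(103,188),(.0525,-.045,.012)),(T,t(168,445),(.0525,.045,.012)),(T,t(553,75),(-.1125,-.045,.012)),(T,t(620,330),(-.1125,.045,.012))]
print(fit(P,[.47,-.23,1.81]))
P2=[(T,t(133,232),(.0295,-.0295,.035)),(T,t(298,190),(-.0295,-.0295,.035)),(T,t(345,352),(-.0295,.0295,.035)),(T,t(180,392),(.0295,.0295,.035))]
print(fit(P2,[.47,-.23,1.81])); print(fit(P+P2,[.47,-.23,1.81]))
E
```

```text
t31.90 pos [0.4564 0.0121 0.0594] yaw -0.025 SHIFT [0. 0. 0.] spin 0.000 q [-0.04  0.05  2.23  0.02  0.86 -0.03] w 0.0434 F [-0.4  1.6  5.7]
(array([ 0.47561947, -0.24506352,  1.8314438 ]), array([[-0.15518239,  0.31563256],
       [-0.18133645, -0.27506913],
       [ 0.2140981 ,  0.30877379],
       [ 0.12846739, -0.34913924]]))
(array([ 0.47048522, -0.22662195,  1.84667298]), array([[ 0.04228208, -0.25829242],
       [ 0.08202198, -0.5067035 ],
       [-0.0177211 ,  0.12633871],
       [-0.10500955,  0.69574478]]))
(array([ 0.47296597, -0.23458076,  1.83679954]), array([[-3.97704119,  1.31833004],
       [-3.8499288 ,  0.70241212],
       [-3.60430898,  0.99346396],
       [-3.53633738,  0.31566439],
       [ 3.02338187, -1.24345287],
       [ 3.09634981, -1.28263099],
       [ 2.79940517, -0.60677408],
       [ 2.67807956, -0.24614711]]))
```

View pics/wrist_f3.png

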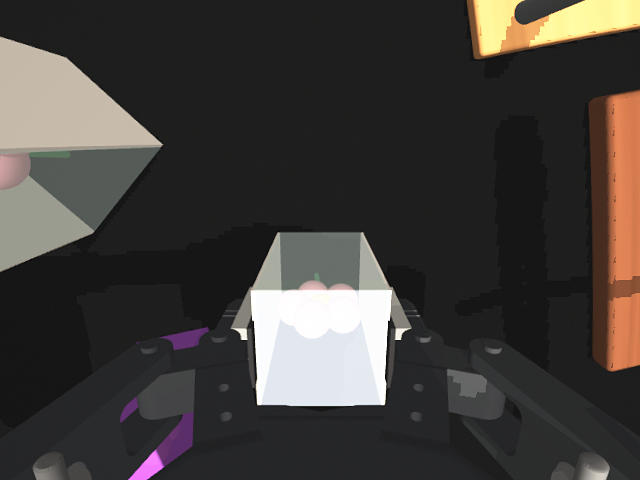

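>>> {"api": "jog_arm", "payload": {"xyz": [[0,-10,0],[0,-40,0],[0,-75,0],[0,-110,0],[0,-110,0]], "spin": [0,0,0,0,0]}}

```text
t: 32.58
ee_pos: [0.4585, 0.0103, 0.1727]
tool_rot: [0.712, -0.702, 0.006, -0.012]
wrist_force: [0.6, -0.2, -2.1]
gripper_width: 0.0433
```

```bash
python3 -c "
from h import *
go(.4705,-.2266,.17,.27)
T=ext('top');print(onz(T,(463,325),.1))"
```

```text
t32.58 pos [0.4585 0.0103 0.1727] yaw -0.025 SHIFT [  17.9   -0.7 -236.6] spin -0.295 q [-0.04 -0.1   2.13  0.02  1.1  -0.03] w 0.0433 F [ 0.6 -0.2 -2.1]
[ 0.31872408 -0.34115654  0.1       ]
```

>>> {"api": "jog_arm", "payload": {"xyz": [[1,0,-15],[3,0,-45],[6,0,-80],[9,0,-115],[12,0,-150]], "spin": [-0.02,-0.06,-0.12,-0.18,-0.24]}}

```text
t: 33.2
ee_pos: [0.4654, -0.1405, 0.1684]
tool_rot: [0.708, -0.698, -0.079, 0.074]
wrist_force: [1.2, -0.3, -1.3]
gripper_width: 0.0434
```

```bash
python3 -c "
from h import *
go(.4705,-.2266,.17,.27)"
```

```text
t33.20 pos [ 0.4654 -0.1405  0.1684] yaw 0.217 SHIFT [-13.5  -2.9 -85.1] spin -0.053 q [-0.36 -0.03  2.08  0.02  1.09 -0.58] w 0.0434 F [ 1.2 -0.3 -1.3]
```

```bash
python3 - <<'E'
from fit import *
import pickle
E=ext('wrist',pickle.load(open('o_f1.pkl','rb')))
a=onz(E,(294.4,382.4),.035)[:2];b=onz(E,(344,371.4),.035)[:2];print(a,b,np.linalg.norm(a-b))
d=b-a;yaw=np.arctan2(d[1],d[0])+np.pi/2;print('yaw',yaw,'centre',(a+b)/2-.0295*np.array([np.cos(yaw),np.sin(yaw)]))
t=lambda u,v:np.array([u/8+385,v/8+230])
P2=[(T,t(133,232),(.0295,-.0295,.035)),(T,t(298,190),(-.0295,-.0295,.035)),(T,t(345,352),(-.0295,.0295,.035)),(T,t(180,392),(.0295,.0295,.035))]
# scene crop
snap=cv2.imread('pics/scene0.png');cv2.imwrite('pics/slamp.png',cv2.resize(snap[280:340,185:265],(800,600),interpolation=2))
im=snapshot('scene');cv2.imwrite('pics/slamp2.png',cv2.resize(im[220:340,165:285],(600,600),interpolation=2))
E
```

```text
[ 0.43635786 -0.20476861] [ 0.49212355 -0.1919706 ] 0.05721539998015396
yaw 1.7963860961993934 centre [ 0.4708393  -0.22712215]
```

View pics/slamp.png

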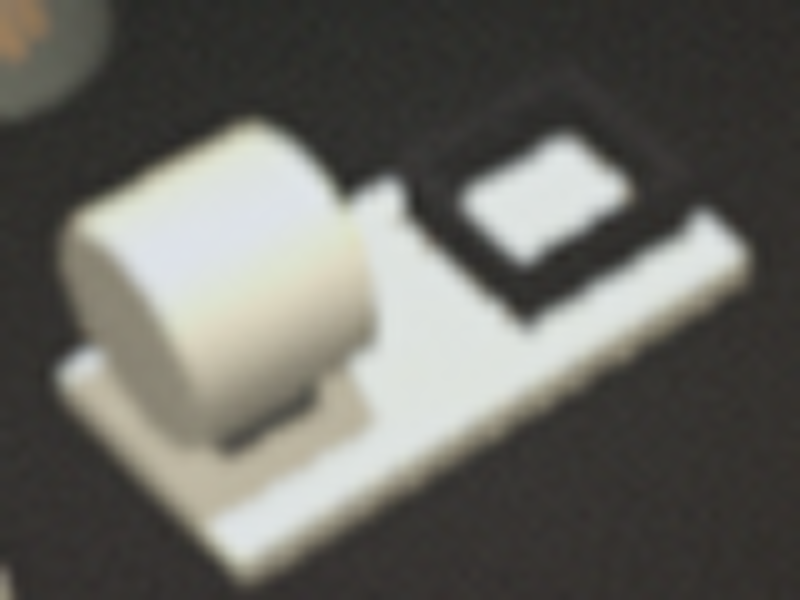

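View pics/slamp2.png

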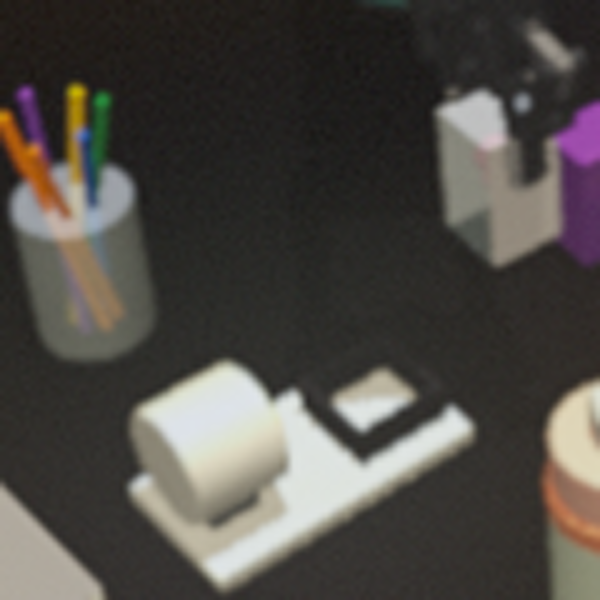

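```bash
python3 -c "
from h import *
go(.4704,-.2274,.13,.256)"
```

```text
t33.25 pos [ 0.466  -0.1442  0.1687] yaw 0.218 SHIFT [-14.1  37.8 -82.5] spin -0.038 q [-0.36 -0.03  2.08  0.02  1.09 -0.59] w 0.0433 F [ 0.2 -3.7 -0.8]
```

>>> {"api": "jog_arm", "payload": {"xyz": [[-3,2,-20],[-7,8,-42],[-11,18,-65],[-14,30,-80],[-14,36,-82.5]], "spin": [-0.01,-0.02,-0.03,-0.038,-0.038]}}

```text
t: 33.88
ee_pos: [0.4693, -0.2273, 0.1296]
tool_rot: [0.706, -0.697, -0.092, 0.087]
wrist_force: [1.2, 0.1, -2.0]
gripper_width: 0.0437
```

>>> {"api": "jog_arm", "payload": {"xyz": [[0,0,0],[0,0,0]], "spin": [0,0]}}

```text
t: 34.12
ee_pos: [0.4691, -0.2266, 0.1294]
tool_rot: [0.706, -0.697, -0.092, 0.088]
wrist_force: [-0.3, 0.1, -1.3]
gripper_width: 0.0431
```

```bash
python3 look.py f4 wrist,scene,top; python3 -c "
from h import *
print(Rq(observe()['tool_rot'])[:,1])
go(.4704,-.2274,.10,.256)
a=cv2.imread('pics/scene_f4.png');b=cv2.imread('pics/wrist_f4.png')
cv2.imwrite('pics/f4.png',np.hstack([cv2.resize(a[230:330,185:285],(400,400),interpolation=2),cv2.resize(b[:,80:560],(400,400),interpolation=2)]))"
```

```text
t34.12 pos [ 0.4691 -0.2266  0.1294] yaw 0.255 SHIFT [0. 0. 0.] spin 0.000 q [-0.51  0.08  2.05  0.02  1.02 -0.77] w 0.0431 F [-0.3  0.1 -1.3]
[ 0.00560939  0.01336979 -0.99989489]
t34.27 pos [ 0.4696 -0.2269  0.1302] yaw 0.255 SHIFT [ 0.3 30.2 -1. ] spin -0.001 q [-0.51  0.08  2.05  0.02  1.02 -0.77] w 0.0434 F [-0.5  0.3 -1.6]
```

View pics/f4.png

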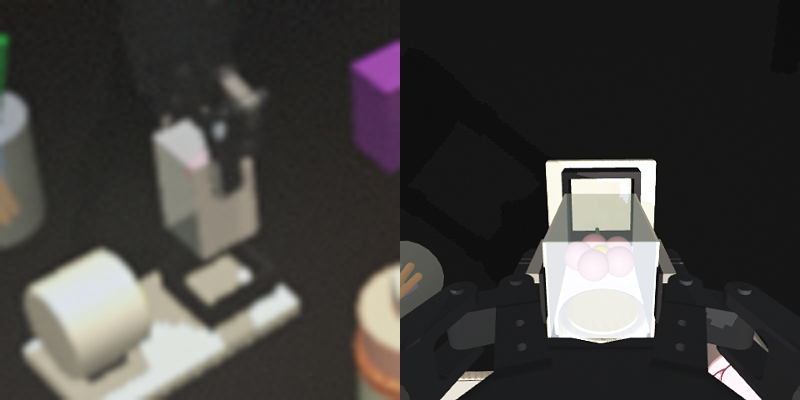

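```bash
python3 -c "
import cv2
b=cv2.imread('pics/wrist_f4.png');cv2.imwrite('pics/f4c.png',cv2.resize(b[180:360,230:410],(720,720)[:2] if 0 else (600,600),interpolation=2))"
```

```text
(no output)
```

View pics/f4c.png

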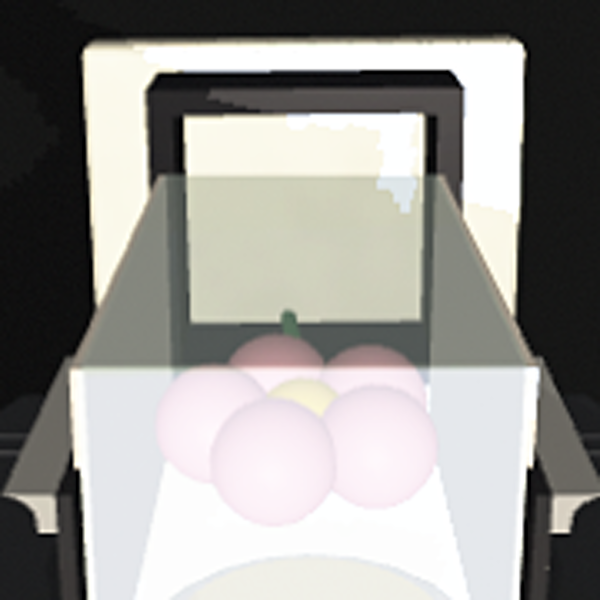

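```bash
python3 -c "
from h import *
import pickle
o=pickle.load(open('o_f4.pkl','rb'));E=ext('wrist',o);R=Rq(o['tool_rot'])
f=lambda u,v,z:R.T@(onz(E,(230+u*.3,180+v*.3),z)-o['ee_pos'])*1000
for p in [(147,90,.035),(463,88,.035),(172,112,.035),(438,112,.035)]: print(f(*p).round(1))
for p in [(158,177),(438,177)]: print('block bottom',f(*p,o['ee_pos'][2]-.0594).round(1))
for p in [(70,368),(538,368)]: print('block top',f(*p,o['ee_pos'][2]-.0594+.08).round(1))
"
```

```text
[-28.7  94.6  28.3]
[29.  95.  28.6]
[-24.3  94.6  24.2]
[24.5 94.9 24.1]
block bottom [-23.   59.5  21. ]
block bottom [20.9 59.8 20.9]
block top [-22.2 -20.5  23.4]
block top [ 21.8 -20.1  23.2]
```

>>> {"api": "jog_arm", "payload": {"xyz": [[0.8,8,0],[0.8,18,0],[0.8,28,0],[0.8,36,0],[0.8,42,0]], "spin": [0,0,0,0,0]}}

```text
t: 34.9
ee_pos: [0.4703, -0.226, 0.0872]
tool_rot: [0.706, -0.697, -0.092, 0.088]
wrist_force: [-0.6, 0.1, -2.0]
gripper_width: 0.0434
```

>>> {"api": "jog_arm", "payload": {"xyz": [[0,4,0],[0,8,0],[0,11,0],[0,11,0]], "spin": [0,0,0,0]}}

```text
t: 35.4
ee_pos: [0.4703, -0.2258, 0.0761]
tool_rot: [0.706, -0.697, -0.092, 0.088]
wrist_force: [-0.2, 0.6, -2.1]
gripper_width: 0.043
```

```bash
python3 look.py f5 wrist,scene; python3 -c "
from h import *
a=cv2.imread('pics/scene_f5.png');b=cv2.imread('pics/wrist_f5.png')
cv2.imwrite('pics/f5.png',np.hstack([cv2.resize(a[230:330,185:285],(400,400),interpolation=2),cv2.resize(b[:,80:560],(400,400),interpolation=2)]))"
```

```text
t35.40 pos [ 0.4703 -0.2258  0.0761] yaw 0.255 SHIFT [0. 0. 0.] spin 0.000 q [-0.5   0.15  2.08  0.02  0.91 -0.77] w 0.0430 F [-0.2  0.6 -2.1]
```

View pics/f5.png

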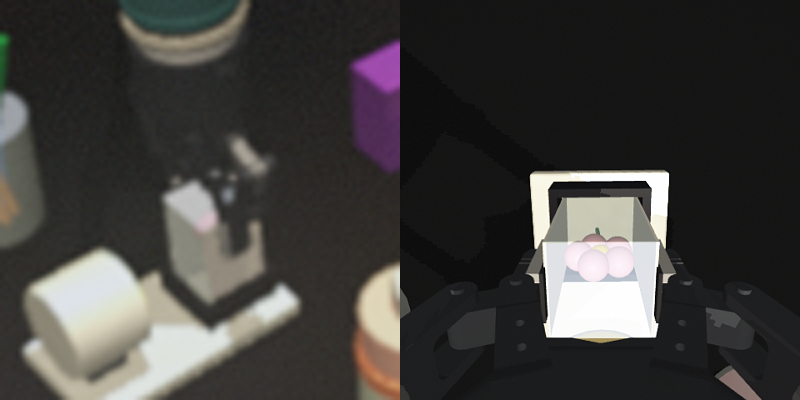

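Inside the socket without contact; the last 4–5 mm in small steps.

>>> {"api": "jog_arm", "payload": {"xyz": [[0,1,0],[0,2,0],[0,3,0],[0,3,0]], "spin": [0,0,0,0]}}

```text
t: 36.0
ee_pos: [0.4704, -0.2258, 0.0733]
tool_rot: [0.706, -0.697, -0.092, 0.088]
wrist_force: [-0.1, -0.3, -1.1]
gripper_width: 0.0439
```

>>> {"api": "jog_arm", "payload": {"xyz": [[0,1,0],[0,1.5,0],[0,1.5,0]], "spin": [0,0,0]}}

```text
t: 36.38
ee_pos: [0.4704, -0.2258, 0.0717]
tool_rot: [0.706, -0.697, -0.092, 0.088]
wrist_force: [-0.8, -0.2, -2.2]
gripper_width: 0.0436
```

>>> {"api": "jog_arm", "payload": {"xyz": [[0,0.7,0],[0,1.5,0],[0,1.5,0]], "spin": [0,0,0]}}

```text
t: 36.75
ee_pos: [0.4706, -0.226, 0.0714]
tool_rot: [0.706, -0.697, -0.092, 0.088]
wrist_force: [-2.5, 1.7, 6.8]
gripper_width: 0.0434
```

>>> {"api": "jog_arm", "payload": {"xyz": [[0,0.7,0],[0,1.2,0],[0,1.2,0]], "spin": [0,0,0]}}

```text
t: 37.12
ee_pos: [0.4706, -0.226, 0.0714]
tool_rot: [0.706, -0.697, -0.092, 0.088]
wrist_force: [-4.3, 2.6, 10.3]
gripper_width: 0.0436
```

>>> {"api": "jog_arm", "payload": {"xyz": [[0,-0.5,0],[0,-0.5,0]], "spin": [0,0], "force": 20}}

```text
t: 37.38
ee_pos: [0.4707, -0.226, 0.0717]
tool_rot: [0.706, -0.697, -0.092, 0.088]
wrist_force: [0.5, -0.2, -0.9]
gripper_width: 0.0435
```

>>> {"api": "jog_arm", "payload": {"xyz": [[0,0,0],[0,0,0],[0,0,0],[0,0,0]], "spin": [0,0,0,0], "hand": 58}}

```text
t: 37.88
ee_pos: [0.4708, -0.2261, 0.0717]
tool_rot: [0.706, -0.697, -0.092, 0.088]
wrist_force: [-0.3, 1.0, 0.3]
gripper_width: 0.0581
```

>>> {"api": "jog_arm", "payload": {"xyz": [[0,-8,0],[0,-30,0],[0,-60,0],[0,-95,5],[0,-130,10]], "spin": [0,0,0,0,0]}}

```text
t: 38.5
ee_pos: [0.4675, -0.2181, 0.2035]
tool_rot: [0.706, -0.697, -0.092, 0.087]
wrist_force: [0.2, -0.7, 0.7]
gripper_width: 0.0578
```

```bash
python3 look.py f6 wrist,scene,top; python3 -c "
from h import *
a=cv2.imread('pics/scene_f6.png');b=cv2.imread('pics/wrist_f6.png')
cv2.imwrite('pics/f6.png',np.hstack([cv2.resize(a[230:330,185:285],(400,400),interpolation=2),cv2.resize(b[:,80:560],(400,400),interpolation=2)]))"
```

```text
t38.50 pos [ 0.4675 -0.2181  0.2035] yaw 0.255 SHIFT [0. 0. 0.] spin 0.000 q [-0.49 -0.01  1.99  0.02  1.16 -0.76] w 0.0578 F [ 0.2 -0.7  0.7]
```

View pics/f6.png

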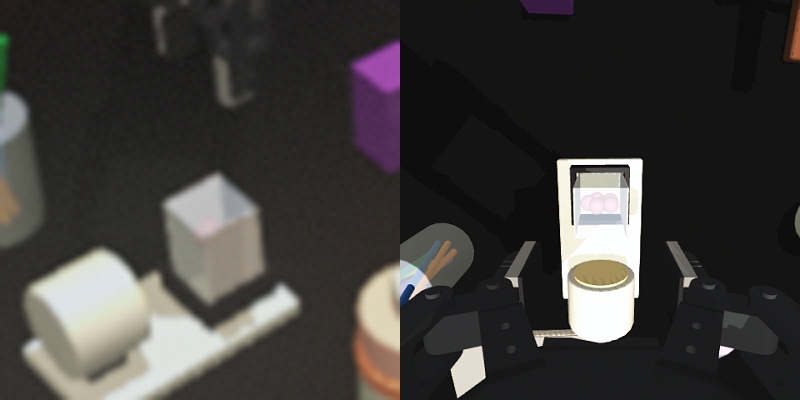

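View pics/scene_f6.png

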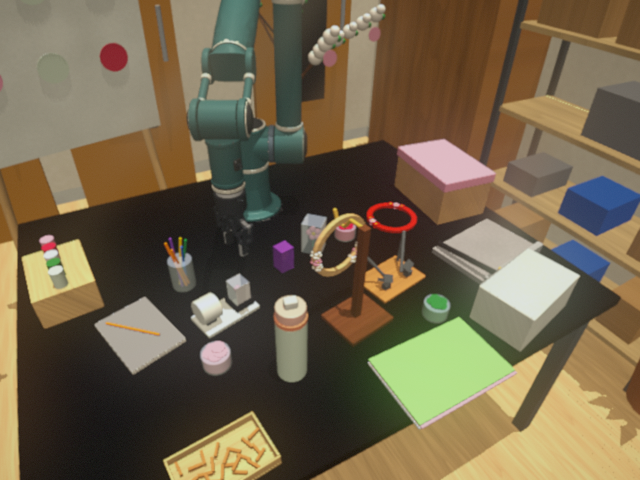

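```bash
python3 hf2.py z .587,.02,.203,.187,0.0 scene,top; python3 - <<'E'
import cv2,numpy as np
import h
a=h.snapshot('scene');b=h.snapshot('top');o=h.observe();print(o['t'])
a6=cv2.imread('pics/scene_f6.png')
d=cv2.absdiff(a,a6)[200:290,300:380];print('diff hoop',d.mean(),np.percentile(d,99))
cv2.imwrite('pics/z2.png',np.hstack([cv2.resize(a[195:295,290:390],(400,400),interpolation=2),cv2.resize(b[170:270,270:370],(400,400),interpolation=2)]))
E
```

```text
scene 2 0.62 1012
top 2 0.83 889
[0.583  0.0234 0.2009 0.202  0.0014] 0.45291330186368617 low z 0.11092322861282851
38.95
diff hoop 1.4427777777777777 6.0
```

View pics/hf_z.png

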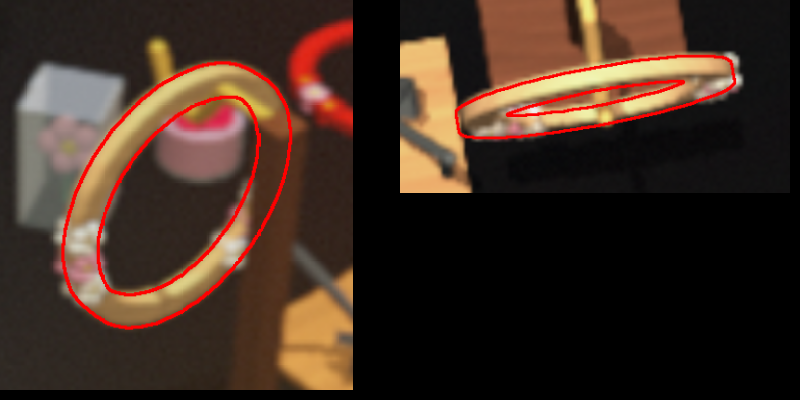

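View pics/z2.png

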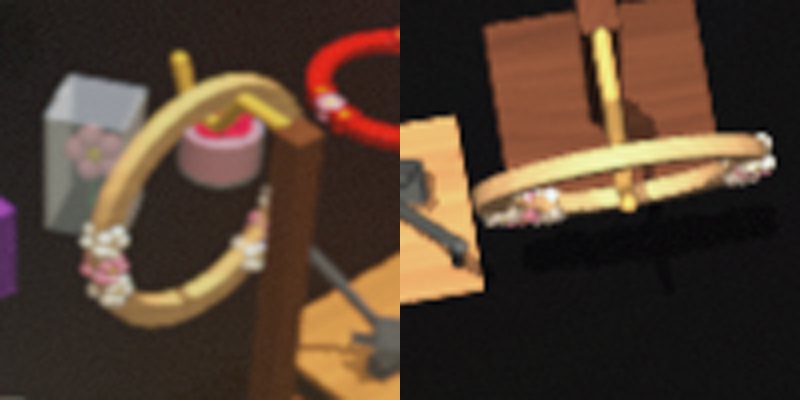

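```bash
python3 -c "
from h import *
print(sign_off(),observe()['t'])"
```

```text
the job is handed in; nothing more can be done
the job is handed in; nothing more can be done
```

The hoop is hanging on the brass hook and the clear block is seated in the lamp's socket. However, I dropped the hoop once on the way. I handed the job in at about 39 s, under the 61 s limit.

- **The drop:** On the first lift, the jaws were set too wide to clamp the hoop. It slipped out and came to rest leaning against the front of the easel. I gripped it again, using the interface's only turn (about the finger axis). It couldn't give the tilted grip you asked for, so I nudged the hoop upright against the stand's post. That means the hoop did fall once, though it was hung gently in the end.
- **Grip position:** The final grip was about 29 mm to one side of the top, a little inside the suggested 35–55 mm. The fingers came no closer than about 17 mm to the top's centre line, so part of the top 30 mm was covered while I carried it.
- **Hoop on the hook:** The last camera fit put its centre at (0.583, 0.023, 0.201), about 2 mm from the expected height and 3–5 mm off sideways. It hangs vertical (tilt 0.00) and faces 0.20 rad against the hook's 0.19. The pictures before handing in show no swing.
- **Block in the socket:** I chose the smaller of the two clear ones and held it by its frosted sides, so its clear faces look along the beam. It touched bottom at 10 N or less, at the expected height, and stands square and upright in the last pictures.
- **Everything else:** I did not touch the jars, bottle, pencils or look-alikes, and the last scene picture shows them where they were.

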